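Load and start the cooker-parts burn-in rig

ROBOT

A 7-joint arm with a two-finger parallel gripper is mounted at the origin on the work surface. World frame = base frame: x ahead of the robot, y to its left, z up, the work surface at z = 0. Lengths are in m, angles in rad, forces in N, time in s.
With the tool pointing down it reaches from about 0.35 to 0.9 m from the base axis. Payload 19.9 kg.
Tool frame: the origin (TCP) lies at the very end of the fingers, on their centre line; the grasp point (between the pads) lies 19 mm behind it; y points along the fingers, x is the direction in which the jaws open and shut, and the axes are right-handed (so a half turn about y gives the same grasp; the last joint's range is limited). The gripper opens to 85 mm and grips with 20 to 120 N. Pads are 22 mm wide; open, the fingers measure 114 mm over their backs; the gripper's body (76 mm by 85 mm) begins 54 mm behind the grasp point. The pads swing forward as they close: fully open they stand 13 mm farther back than shut.
Start: joints at [-1.353, 0.417, -0.01, 1.614, 0.005, 1.111, -0.053], TCP at [0.161, 0.604, 0.231] pointing down, gripper open.
Joint ranges: [-2.81, 2.81], [-0.39, 2.02], [-1.27, 1.25], [0.06, 2.57], [-1.19, 4.33], [0.19, 2], [-2.82, 2.82]. Speed limits (rad/s): [1.89, 1.89, 2.39, 2.39, 3.01, 3.01, 3.01].

INTERFACE

Orientations are given as a rotation vector (axis times angle).
In Python, from rig import env, vision, models gives the robot as it stands.
- The arm moves only by the tool jog_arm, never from a script. Its argument "commands" is a list of rows, each an object of numbers: "grip": the opening, from -1 (shut) to 1 (fully open); "dx", "dy", "dz": the shift along the tool's x, y, z in cm; "turn": the turn about the tool's y in degrees. A call has exactly 10 rows; each row shifts and turns the commanded pose from where the row before left it, along the tool's axes as they then stand; what a row does not reach is not made up. A row lasts 1/10 s, in which the tool goes at most 50 mm and 8.59 degrees, less where a joint would pass 70% of its speed; a pose out of reach is approached as far as the arm can. A call with a gripper value outside its range is refused whole. The fingers move at their own pace and stop on an object; the grip force is fixed at half the most. Time passes only in rows, so rows that do not move let the fingers close, or fill a call up. It gives the time, the measured TCP pose, the force and the opening at its end, in the units of the state.
- env.read_state(): the state, without advancing time (a new reading comes with each control period).
- vision.grab_frame(name): name is "scene" or "top" or "wrist"; returns the picture (384x512x3 uint8, red, green, blue); there is no depth.
- vision.camera_model(name): a dict with "K" (3x3 intrinsics, pixels), "position" and "attitude" of the camera in the world. Camera axes: x right, y down, z forward; pixel columns grow to the right and rows downward; lengths in m; the calibration is good to about 2 mm. A picture is of the moment at which its call begins: read the wrist's pose just before it. camera_model takes no time and is no camera call; for the wrist camera it gives the pose at the moment of the call.
- env.hand_in(): hands the job in, once; it reports no verdict.
Trained networks look in the newest picture that a camera, given by its name, has taken for a name from the list of things; names that differ only in an ending like _2 or _b are one class to them, and where a whole thing is asked for, a point or a joint stands for the part that bears it (a point fixed in the world has none). Each returns a list of dicts, best first, with "score" (0 to 1); they miss things now and then, are a little off and sometimes report something else, mostly with a low value. They report only what shows in the picture. A call takes as long as a camera call.
- models.masks_of(thing, camera): "pixels" (384x512 bool, what is visible of it) and "extent" ([centre column, centre row, width, height] in pixels, round what is visible of it).
The state is a dict: "time": time; "qpos": joint angles; "qvel": joint speeds; "joint_torque": joint torques, N m; "position": TCP position; "ee_rot": TCP orientation; "force": force on the tool from outside, world axes, zero at the start; "wrist_torque": the same for the moment, N m; "grip_width": opening from 0.0 (shut) to 1.0 (fully open).
Only numpy, scipy, OpenCV 4.12 (cv2) and the standard library are available. Lean on these libraries where they do the work, as an engineer would, in place of code of your own. Each camera call takes 0.05 s, during which the arm holds its last target.

TASK

Load the burn-in rig and start it: seat every thermostat probe from the grey tray upright and fully home in a tapered well of the white block, press both hinged retaining frames down until they snap shut, and hang every cooling-fan module by its bail in the throat of a hook of its own on the rack. Only when everything is loaded and shut, throw the toggle switch fully over to on, away from the robot. Leave the other things on the bench where they are.

Things in the scene. Friction and masses are not known exactly. Their poses are not given: they have to be found in the camera images.
- fan0: cooling-fan module: flat black body 60 x 60 x 26 mm; on it a rigid 6 mm steel bail in its y-z plane (legs at y +-25 mm, 68 mm high, peaked at the middle), so a hook can pass under it along the module's x; above that a stem and a grip block 20 x 20 mm at z 96-122 mm. 0.22 kg. Origin: centre of underside, z up. 2 or 3 of the three are present, the others None
- fan0_eye (a point): underside of the peak of fan0's bail, 79 mm above its foot: rests on a hook. Hooks pass along its x, either way round; the window below it is 53 mm high down to the body's top
- hook0 (a point): throat floor, 101 mm above the bench, of one of three side hooks (8 mm bar, 100 mm apart). Here z is up and +x leads to the rail, 80 mm behind and 17 mm higher. The dip is 24 mm long; the tip at x -22 rises 21 mm, the back step at x +20 rises 14 mm; the bar's underside is 8 mm lower. A fan goes over the tip towards +x, then down; it hangs 22 mm off the bench. One fan a hook
- fan1: cooling-fan module: flat black body 60 x 60 x 26 mm; on it a rigid 6 mm steel bail in its y-z plane (legs at y +-25 mm, 68 mm high, peaked at the middle), so a hook can pass under it along the module's x; above that a stem and a grip block 20 x 20 mm at z 96-122 mm. 0.22 kg. Origin: centre of underside, z up. 2 or 3 of the three are present, the others None
- fan1_eye (a point): underside of the peak of fan1's bail, 79 mm above its foot: rests on a hook. Hooks pass along its x, either way round; the window below it is 53 mm high down to the body's top
- hook1 (a point): throat floor, 101 mm above the bench, of one of three side hooks (8 mm bar, 100 mm apart). Here z is up and +x leads to the rail, 80 mm behind and 17 mm higher. The dip is 24 mm long; the tip at x -22 rises 21 mm, the back step at x +20 rises 14 mm; the bar's underside is 8 mm lower. A fan goes over the tip towards +x, then down; it hangs 22 mm off the bench. One fan a hook
- fan2: cooling-fan module: flat black body 60 x 60 x 26 mm; on it a rigid 6 mm steel bail in its y-z plane (legs at y +-25 mm, 68 mm high, peaked at the middle), so a hook can pass under it along the module's x; above that a stem and a grip block 20 x 20 mm at z 96-122 mm. 0.22 kg. Origin: centre of underside, z up. 2 or 3 of the three are present, the others None
- fan2_eye (a point): underside of the peak of fan2's bail, 79 mm above its foot: rests on a hook. Hooks pass along its x, either way round; the window below it is 53 mm high down to the body's top
- hook2 (a point): throat floor, 101 mm above the bench, of one of three side hooks (8 mm bar, 100 mm apart). Here z is up and +x leads to the rail, 80 mm behind and 17 mm higher. The dip is 24 mm long; the tip at x -22 rises 21 mm, the back step at x +20 rises 14 mm; the bar's underside is 8 mm lower. A fan goes over the tip towards +x, then down; it hangs 22 mm off the bench. One fan a hook
- probe0: thermostat probe, 61 mm tall, 90 g: aluminium taper 23 mm across at the foot, 35 mm at z 32; collar 42 mm across, z 32-37; white round knob 18 mm across, z 37-61, to hold it by. Origin: centre of the foot, z up. Starts upright in one of two loose 10 mm deep holes, 64 mm apart, of a fixed grey tray 70 x 130 x 14 mm.
- well0 (a point): centre of the mouth (34 mm across) of one of two tapered sockets in the fixed white block, 90 mm apart, at deck level 40 mm above the bench; z up, x points to its frame's hinge. Same taper as the probes; a seated probe's foot is about 29 mm below this point, its collar some 3 mm above the deck. Any probe fits either well
- frame0 (a joint): steel frame 56 x 74 x 5 mm, windowed for the knob, hinged along y 36 mm behind (+x) and 10 mm above well0. 0 = shut, reaching to -x just above the collar, front bar 56-74 mm from the hinge, top 6 mm above it; 1.75 rad = open, leaning away. A spring pushes it open (about 2 N at the bar) until some 0.3 rad, then snaps it shut
- probe1: thermostat probe, 61 mm tall, 90 g: aluminium taper 23 mm across at the foot, 35 mm at z 32; collar 42 mm across, z 32-37; white round knob 18 mm across, z 37-61, to hold it by. Origin: centre of the foot, z up. Starts upright in one of two loose 10 mm deep holes, 64 mm apart, of a fixed grey tray 70 x 130 x 14 mm.
- well1 (a point): centre of the mouth (34 mm across) of one of two tapered sockets in the fixed white block, 90 mm apart, at deck level 40 mm above the bench; z up, x points to its frame's hinge. Same taper as the probes; a seated probe's foot is about 29 mm below this point, its collar some 3 mm above the deck. Any probe fits either well
- frame1 (a joint): steel frame 56 x 74 x 5 mm, windowed for the knob, hinged along y 36 mm behind (+x) and 10 mm above well1. 0 = shut, reaching to -x just above the collar, front bar 56-74 mm from the hinge, top 6 mm above it; 1.75 rad = open, leaning away. A spring pushes it open (about 2 N at the bar) until some 0.3 rad, then snaps it shut
- switch (a joint): toggle lever on the small grey switch box (70 x 50 x 25 mm); 0 = off, leaning towards the robot (-x of the box) by 0.5 rad from upright, 1.0 rad = on, leaning 0.5 rad away; stays where it is left, moves with about 1 N at its tip
- switch_tip (a point): centre of the black 26 mm ball at the end of the lever, 70 mm from its pivot (pivot 22 mm above the bench); moves with it; the lever swings in its x-z plane
- meter: grey analogue test meter, 100 x 150 x 46 mm; bystander, to be left alone; origin at its underside
- driver: screwdriver 170 mm long; bystander, to be left alone; origin at its underside
- spool: wire spool 50 mm across, 35 mm high; bystander, to be left alone; origin at its underside
- jar: small steel bowl 56 mm across, 35 mm high; bystander, to be left alone; origin at its underside
- heatsink: finned aluminium heat sink 60 x 70 x 30 mm; bystander, to be left alone; origin at its underside
- carton: small cardboard box 60 x 80 x 30 mm; bystander, to be left alone; origin at its underside
- cleaner: white bottle 130 mm high; bystander, to be left alone; origin at its underside

How it is judged:
By the outcome, as a careful person would: the job done as asked, in the order asked, and still so for the second after the job is handed in, with the robot touching nothing.
Of fan0, fan1, fan2 only 2 to 3 are there at a start; the rules pass over those that are not, and their reading is None.
At some moment in a run one of fan0, fan1, fan2 may be knocked a few centimetres aside while the robot is not near it.
It also fails if it takes over 210 s, if anything falls off the work surface, if the arm or the gripper's body presses on something with over 40 N, if the wrist force passes 120 N, or if a joint passes its speed limit or range.

## Working session

There is one attempt and no reset: what is moved stays moved. The work goes in short steps, Python scripts to look and compute and a tool call to move; the robot and the scene stay as the last step left them, time stands still between calls to the robot, and variables do not carry over. Pictures are saved under pics/ and viewed, and the job is handed in when it is done.

Besides the shell and the picture viewer there is one more tool, called after "Request:" by a JSON object that holds its "op" and its "data", one argument or row to a line. jog_arm: Moves the arm, as the interface text tells. Its arguments: {"type":"object","properties":{"commands":{"type":"array"}},"required":["commands"]}

```bash
ls -la; mkdir -p pics; python3 - <<'E'
from rig import env, vision, models
import cv2, numpy as np
s=env.read_state()
for k,v in s.items(): print(k,np.round(v,4) if v is not None else v)
for c in ["scene","top","wrist"]:
    im=vision.grab_frame(c); cv2.imwrite(f"pics/a_{c}.png",im[:,:,::-1])
    m=vision.camera_model(c); print(c,{k:np.round(v,4).tolist() for k,v in m.items()})
E
```

```text
total 12
drwxr-xr-x  3 agent agent 4096 Dec  7 07:04 .
drwxr-xr-x 23 root  root  4096 Dec  7 07:04 ..
drwxr-xr-x  2 agent agent 4096 Dec  7 07:04 pics
time 0.0
qpos [-1.3525  0.418  -0.0103  1.6142  0.0047  1.1107 -0.053 ]
qvel [-0.0015  0.0013 -0.0003  0.0004  0.0006 -0.0013 -0.0007]
joint_torque [ 2.00000e-04 -8.64455e+01  6.78600e-01 -4.34890e+01  1.91000e-02
  7.40000e-03 -0.00000e+00]
position [0.1604 0.6037 0.2306]
ee_rot [-1.3218 -1.0151  1.0167]
force [ 0.2802 -0.6569  0.4171]
wrist_torque [-0.0441 -0.0548 -0.021 ]
grip_width 1.0052
scene {'K': [[444.9123, 0.0, 254.6641], [0.0, 444.9123, 196.0707], [0.0, 0.0, 1.0]], 'position': [1.0969, 0.244, 1.1351], 'attitude': [-1.5188, -2.3224, 0.6253]}
top {'K': [[350.5625, 0.0, 252.6121], [0.0, 350.5625, 188.5026], [0.0, 0.0, 1.0]], 'position': [0.3604, 0.0355, 1.0451], 'attitude': [-2.1354, 2.1309, -0.2323]}
wrist {'K': [[292.3406, 0.0, 250.839], [0.0, 292.3406, 185.8726], [0.0, 0.0, 1.0]], 'position': [0.0801, 0.6244, 0.374], 'attitude': [2.2728, 1.7487, 0.2876]}
```

View pics/a_scene.png

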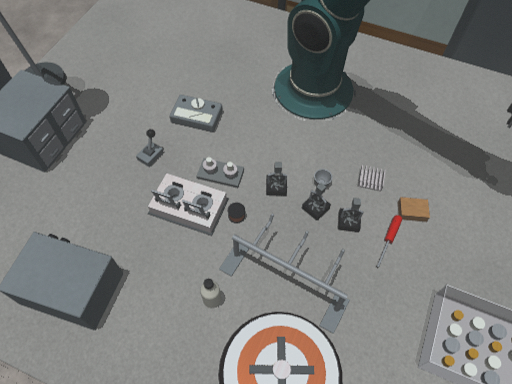

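View pics/a_top.png

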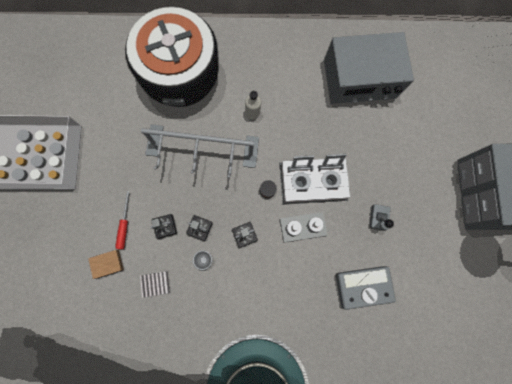

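View pics/a_wrist.png

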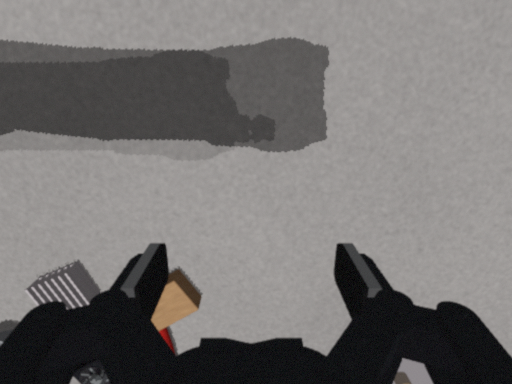

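```bash
cat > h.py <<'E'
from rig import env, vision, models
import cv2, numpy as np
from scipy.spatial.transform import Rotation as Rot
from scipy.optimize import least_squares
def cam(n):
    m=vision.camera_model(n); return np.array(m["K"]),np.array(m["position"]),Rot.from_rotvec(m["attitude"]).as_matrix()
def proj(c,P):
    K,p,R=c; q=(np.atleast_2d(P)-p)@R; q=q@K.T; return q[:,:2]/q[:,2:]
def back(c,uv,z):
    K,p,R=c; uv=np.atleast_2d(uv).astype(float); d=np.c_[uv,np.ones(len(uv))]@np.linalg.inv(K).T@R.T
    return p+d*((z-p[2])/d[:,2])[:,None]
def tool():
    s=env.read_state(); R=Rot.from_rotvec(s["ee_rot"]).as_matrix()
    print("t %.2f tcp %s x %s y %s z %s F %s g %.3f"%(s["time"],np.round(s["position"],4),np.round(R[:,0],3),np.round(R[:,1],3),np.round(R[:,2],3),np.round(s["force"],1),s["grip_width"]))
    print("q",np.round(s["qpos"],2))
    return np.array(s["position"]),R
def move(x,y,z,yaw=None):
    """print jog cm needed to go to world tcp; yaw=desired world angle of tool x (deg, mod180)"""
    p,R=tool(); d=np.array([x,y,z])-p; 
    print("cm tool dx,dy,dz",np.round(R.T@d*100,2), "yaw now %.2f"%np.degrees(np.arctan2(R[1,0],R[0,0])))
    if yaw is not None:
        # turn about tool y (down): positive turn -> world yaw decreases
        t=-(yaw-np.degrees(np.arctan2(R[1,0],R[0,0]))); t=(t+90)%180-90; print("turn",round(t,2))
def save(n,f,im=None,crop=None,scale=1):
    if im is None: im=vision.grab_frame(n)
    o=im
    if crop: o=o[crop[1]:crop[3],crop[0]:crop[2]]
    if scale!=1: o=cv2.resize(o,None,fx=scale,fy=scale,interpolation=cv2.INTER_CUBIC)
    cv2.imwrite(f"pics/{f}.png",o[:,:,::-1]); return im
E
python3 - <<'E'
from h import *
for n in ["top","scene"]:
    im=vision.grab_frame(n); c=cam(n); o=im.copy()
    for t in ["fan0","fan0_eye","hook0","probe0","well0","frame0","switch","switch_tip","meter","driver","spool","jar","heatsink","carton","cleaner"]:
        try: r=models.masks_of(t,n)
        except Exception as e: print(t,e); continue
        for d in r[:4]:
            e=np.array(d["extent"]); print(n,t,"%.2f"%d["score"],np.round(e,1),np.round(back(c,e[:2],0.03)[0,:2],3), int(d["pixels"].sum()))
E
```

```text
top fan0 0.93 [164.2 226.7  21.5  21.2] [0.444 0.262] 474
top fan0 0.76 [201.4 228.3  24.4  28.7] [0.439 0.156] 436
top fan0 0.61 [246.3 235.1  24.2  21.3] [0.42  0.027] 400
top fan0_eye 0.57 [244.6 235.1  23.5  26.1] [0.42  0.032] 432
top hook0 0.65 [201.2 148.6 116.2  51.1] [0.678 0.163] 1595
top hook0 0.32 [199.1 228.1  24.   26.6] [0.44  0.162] 437
top probe0 0.52 [316.4 222.4  11.7  14.7] [ 0.457 -0.177] 134
top probe0 0.49 [293.6 227.2  17.5  12.7] [ 0.443 -0.11 ] 168
top well0 0.96 [315.9 179.5  69.1  52.8] [ 0.585 -0.18 ] 3060
top frame0 0.54 [334.2 159.2  20.2  12.6] [ 0.648 -0.238] 213
top frame0 0.52 [301.2 160.6  19.9  13.7] [ 0.643 -0.138] 188
top switch 0.44 [387.4 223.3  12.6   8.5] [ 0.455 -0.386] 71
top switch_tip 0.66 [199.6 227.1  23.7  26.6] [0.443 0.161] 431
top switch_tip 0.59 [385.9 221.7  13.5  11.7] [ 0.459 -0.382] 81
top switch_tip 0.20 [120.8 220.4  15.7  58.9] [0.461 0.387] 340
top meter 0.68 [198.1 151.9 123.5  47.7] [0.667 0.172] 1592
top meter 0.67 [366.5 288.4  63.4  45.6] [ 0.271 -0.313] 2040
top meter 0.66 [317.8 180.2  68.4  49.6] [ 0.582 -0.186] 30
[... 1530 characters left out ...]
 -0.386] 98
scene switch_tip 0.15 [195.7 208.2  18.7  12.7] [ 0.6   -0.143] 155
scene meter 0.91 [196.4 112.6  55.1  41.6] [ 0.285 -0.303] 1359
scene driver 0.58 [394.4 231.9  17.1  28.7] [0.445 0.393] 242
scene spool 0.71 [236.3 213.7  15.2  22.4] [ 0.57 -0.03] 309
scene jar 0.50 [350.  215.6  24.7  36.1] [0.446 0.265] 561
scene jar 0.48 [323.8 175.7  20.6  17.7] [0.349 0.154] 243
scene heatsink 0.87 [371.6 178.7  27.5  23.4] [0.302 0.287] 520
scene heatsink 0.45 [211.8 294.4  22.6  30.9] [0.807 0.01 ] 495
scene carton 0.67 [284.1 274.  128.  118.6] [0.682 0.159] 2133
scene carton 0.66 [414.1 211.4  33.1  30.4] [0.36  0.428] 725
scene cleaner 0.86 [209.6 295.9  20.3  27.1] [0.812 0.007] 471
```

```bash
python3 - <<'E'
from h import *
move(0.40,0.15,0.30,0)
K,p,R=cam("wrist"); s=env.read_state(); T=Rot.from_rotvec(s["ee_rot"]).as_matrix()
print(T.T@(p-np.array(s["position"])), "cam axes in tool\n",np.round(T.T@R,3))
E
```

```text
t 1.75 tcp [0.1606 0.604  0.2313] x [ 0.257  0.966 -0.   ] y [ 0. -0. -1.] z [-0.966  0.257 -0.   ] F [0.1 0.7 0. ] g 0.996
q [-1.35  0.42 -0.01  1.61  0.    1.11 -0.05]
cm tool dx,dy,dz [-37.73  -6.87 -34.81] yaw now 75.11
turn 75.11
[-0.00087701 -0.14313175  0.08297581] cam axes in tool
 [[ 1.     0.001  0.   ]
 [ 0.    -0.321  0.947]
 [ 0.001 -0.947 -0.321]]
```

Request:
{"op": "jog_arm", "data": {
  "commands": [
    {"turn":-7.5,"dy":-0.7},
    {"turn":-7.4,"dy":-0.7},
    {"dx":-3.5,"dz":-3,"dy":-0.7},
    {"dx":-3.5,"dz":-3,"dy":-0.7},
    {"dx":-3.5,"dz":-3,"dy":-0.7},
    {"dx":-3.5,"dz":-3,"dy":-0.7},
    {"dx":-3.5,"dz":-3,"dy":-0.7},
    {"dx":-3.5,"dz":-3,"dy":-0.7},
    {"dx":-3.5,"dz":-3,"dy":-0.7},
    {"dx":-3.5,"dz":-3,"dy":-0.7}
  ]
}}

```text
invalid input at $.commands[0]: expected keys grip, dx, dy, dz, turn
```

Request:
{"op": "jog_arm", "data": {
  "commands": [
    {"dx":-4.5},
    {"dx":-4.5},
    {"dx":-4.5},
    {"dx":-4.5},
    {"dx":-4.5},
    {"dx":-4.5},
    {"dx":-4.5},
    {"dx":-4.5},
    {"dx":-4.5},
    {"dx":-4.5}
  ]
}}

```text
invalid input at $.commands[0]: expected keys grip, dx, dy, dz, turn
```

```bash
python3 - <<'E'
from h import *
move(0.42,-0.15,0.30,90)
save("wrist","b1")
E
```

```text
t 1.75 tcp [0.1606 0.604  0.2313] x [ 0.257  0.966 -0.   ] y [ 0. -0. -1.] z [-0.966  0.257 -0.   ] F [0.1 0.7 0. ] g 0.996
q [-1.35  0.42 -0.01  1.61  0.    1.11 -0.05]
cm tool dx,dy,dz [-66.2   -6.87 -44.45] yaw now 75.11
turn -14.89
```

View pics/b1.png

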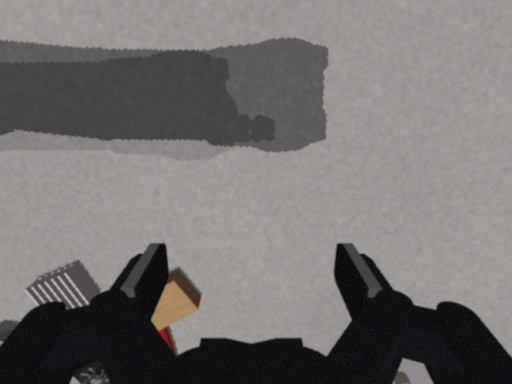

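Request:
{"op": "jog_arm", "data": {
  "commands": [
    {"grip":0.4,"dx":0,"dy":-0.7,"dz":0,"turn":-7.5},
    {"grip":0.4,"dx":0,"dy":-0.7,"dz":0,"turn":-7.4},
    {"grip":0.4,"dx":-3.5,"dy":-0.7,"dz":-3,"turn":0},
    {"grip":0.4,"dx":-3.5,"dy":-0.7,"dz":-3,"turn":0},
    {"grip":0.4,"dx":-3.5,"dy":-0.7,"dz":-3,"turn":0},
    {"grip":0.4,"dx":-3.5,"dy":-0.7,"dz":-3,"turn":0},
    {"grip":0.4,"dx":-3.5,"dy":-0.7,"dz":-3,"turn":0},
    {"grip":0.4,"dx":-3.5,"dy":-0.7,"dz":-3,"turn":0},
    {"grip":0.4,"dx":-3.5,"dy":-0.7,"dz":-3,"turn":0},
    {"grip":0.4,"dx":-3.5,"dy":-0.7,"dz":-3,"turn":0}
  ]
}}

```text
time: 2.8
position: [0.4016, 0.3225, 0.3019]
ee_rot: [-1.209, -1.21, 1.209]
force: [1.2, 1.8, -0.4]
grip_width: 0.702
```

Request:
{"op": "jog_arm", "data": {
  "commands": [
    {"grip":0.4,"dx":-4.5,"dy":0,"dz":0,"turn":0},
    {"grip":0.4,"dx":-4.5,"dy":0,"dz":0,"turn":0},
    {"grip":0.4,"dx":-4.5,"dy":0,"dz":0,"turn":0},
    {"grip":0.4,"dx":-4.5,"dy":0,"dz":0,"turn":0},
    {"grip":0.4,"dx":-4.5,"dy":0,"dz":0,"turn":0},
    {"grip":0.4,"dx":-4.5,"dy":0,"dz":0,"turn":0},
    {"grip":0.4,"dx":-4.5,"dy":0,"dz":0,"turn":0},
    {"grip":0.4,"dx":-4.5,"dy":0,"dz":0,"turn":0},
    {"grip":0.4,"dx":-4.5,"dy":0,"dz":0,"turn":0},
    {"grip":0.4,"dx":-4.5,"dy":0,"dz":0,"turn":0}
  ]
}}

```text
time: 3.8
position: [0.4003, -0.1278, 0.3017]
ee_rot: [-1.21, -1.21, 1.209]
force: [2.2, 0.5, 0.4]
grip_width: 0.7
```

```bash
python3 - <<'E'
from h import *
move(0.42,-0.15,0.30,90)
save("wrist","b2")
E
```

```text
t 3.80 tcp [ 0.4003 -0.1278  0.3017] x [-0.  1.  0.] y [ 0.001  0.    -1.   ] z [-1.    -0.    -0.001] F [2.2 0.5 0.4] g 0.700
q [-0.41 -0.06  0.62  2.01  0.04  1.18  1.77]
cm tool dx,dy,dz [-2.23  0.17 -1.97] yaw now 90.02
turn 0.02
```

View pics/b2.png

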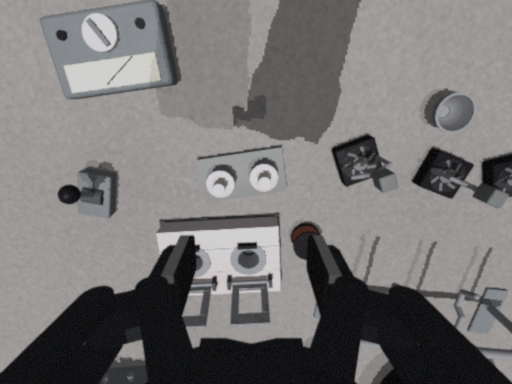

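```bash
python3 - <<'E'
from h import *
im=cv2.imread("pics/b2.png")[:,:,::-1]
save("wrist","b2c",im,(140,130,300,330),3)
save("wrist","b2d",im,(320,80,512,340),2.3)
c=cam("wrist")
im=vision.grab_frame("wrist")
for t,z in [("probe0",.055),("well0",.04),("frame0",.08),("fan0",.02),("switch_tip",.08),("hook0",.1)]:
    for d in models.masks_of(t,"wrist")[:4]:
        e=np.array(d["extent"]); print(t,"%.2f"%d["score"],np.round(e,1),np.round(back(c,e[:2],z)[0,:2],3), int(d["pixels"].sum()))
E
```

```text
probe0 0.89 [223.2 185.1  29.7  32.3] [ 0.448 -0.174] 624
probe0 0.62 [269.7 177.6  25.4  30.6] [ 0.437 -0.109] 614
probe0 0.50 [372.1 160.4  66.6  56.2] [0.413 0.031] 2324
well0 0.92 [225.4 270.2 123.9 119.4] [ 0.599 -0.177] 9092
well0 0.44 [435.6 319.2 152.9  75.5] [0.7   0.183] 1871
frame0 0.80 [255.9 303.5  36.5  39.6] [ 0.631 -0.128] 1046
frame0 0.62 [200.5 306.5  35.2  45.8] [ 0.636 -0.214] 700
fan0 0.77 [463.8 176.5  95.4  59.8] [0.448 0.188] 2531
fan0 0.71 [499.5 172.2  25.   38.3] [0.441 0.24 ] 763
fan0 0.64 [371.8 161.8  69.3  53.8] [0.424 0.045] 2349
switch_tip 0.72 [ 79.5 195.7  38.4  13.3] [ 0.454 -0.364] 423
hook0 0.67 [224.  269.  127.2 114.3] [ 0.555 -0.173] 9266
hook0 0.63 [416.2 321.  189.5  78.2] [0.647 0.108] 2074
hook0 0.57 [461.8 110.2  48.9  39.1] [0.344 0.107] 1432
hook0 0.32 [256.3 305.8  41.   41.5] [ 0.618 -0.128] 951
```

View pics/b2c.png

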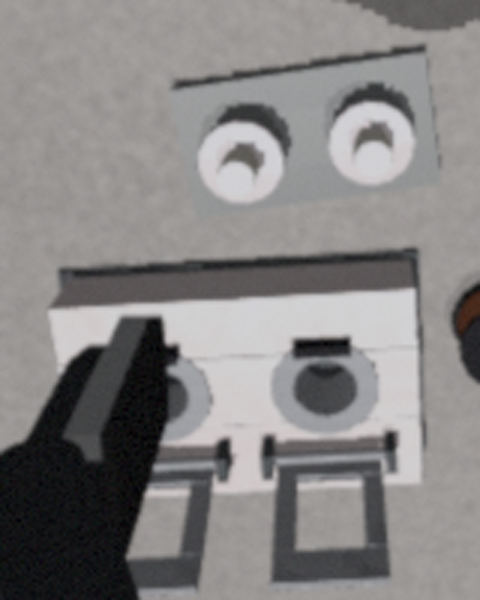

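View pics/b2d.png

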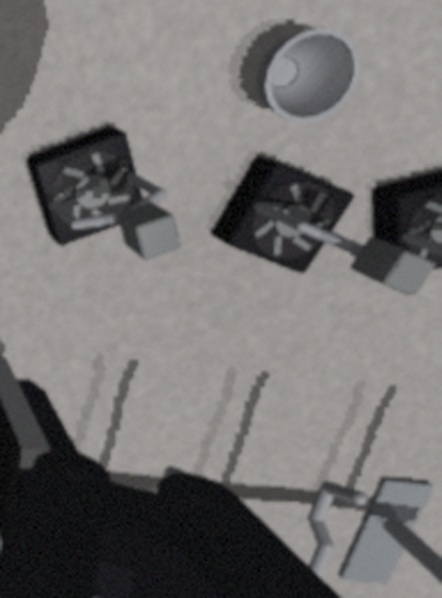

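```bash
python3 - <<'E'
from h import *
c=cam("wrist")
f=lambda cr,z:print(np.round(back(c,np.array(cr)/3+[140,130],z)[:,:2],4).tolist(),z)
f([(240,162),(371,142)],.041)
f([(237,180),(374,154)],.065)
f([(325,385),(167,400)],.04)
f([(50,308),(416,288),(422,482)],.04)
f([(280,580),(388,575)],.12)
f([(283,470),(380,460)],.05)
f([(175,85),(424,48),(440,168)],.014)
E
```

```text
[[0.4519, -0.1705], [0.4416, -0.1071]] 0.041
[[0.4526, -0.1695], [0.4399, -0.1068]] 0.065
[[0.577, -0.1293], [0.5865, -0.2139]] 0.04
[[0.5317, -0.2709], [0.5198, -0.0828], [0.6389, -0.0755]] 0.04
[[0.6303, -0.1496], [0.6273, -0.0995]] 0.12
[[0.6234, -0.1518], [0.6169, -0.0998]] 0.05
[[0.4202, -0.2048], [0.4011, -0.0804], [0.4639, -0.0699]] 0.014
```

Request:
{"op": "jog_arm", "data": {
  "commands": [
    {"grip":0.2,"dx":0,"dy":0,"dz":0,"turn":-3.6},
    {"grip":0.2,"dx":0.9,"dy":0,"dz":-2.1,"turn":0},
    {"grip":0.2,"dx":0.9,"dy":0,"dz":-2.1,"turn":0},
    {"grip":0.2,"dx":0,"dy":4.2,"dz":0,"turn":0},
    {"grip":0.2,"dx":0,"dy":4.2,"dz":0,"turn":0},
    {"grip":0.2,"dx":0,"dy":4.2,"dz":0,"turn":0},
    {"grip":0.2,"dx":0,"dy":4.2,"dz":0,"turn":0},
    {"grip":0.2,"dx":0,"dy":4.2,"dz":0,"turn":0},
    {"grip":0.2,"dx":0,"dy":0,"dz":0,"turn":0},
    {"grip":0.2,"dx":0,"dy":0,"dz":0,"turn":0}
  ]
}}

```text
time: 5.2
position: [0.4416, -0.1052, 0.092]
ee_rot: [-1.178, -1.255, 1.256]
force: [0.5, 0.2, 1.7]
grip_width: 0.601
```

```bash
python3 - <<'E'
from h import *
move(0.441,-0.107,0.043,93.6)
save("wrist","b3")
c=cam("wrist"); print(proj(c,[[.441,-.107,.065],[.576,-.1287,.04],[.5816,-.2185,.04]]))
E
```

```text
t 5.20 tcp [ 0.4416 -0.1052  0.092 ] x [-0.063  0.998 -0.   ] y [-0.001 -0.    -1.   ] z [-0.998 -0.063  0.001] F [0.5 0.2 1.7] g 0.601
q [-0.31  0.36  0.56  2.16 -0.3   0.69  2.08]
cm tool dx,dy,dz [-0.18  4.9   0.07] yaw now 93.63
turn 0.03
[[249.44019219 220.59023367]
 [215.09674341 346.95631953]
 [111.91773168 346.8214289 ]]
```

View pics/b3.png

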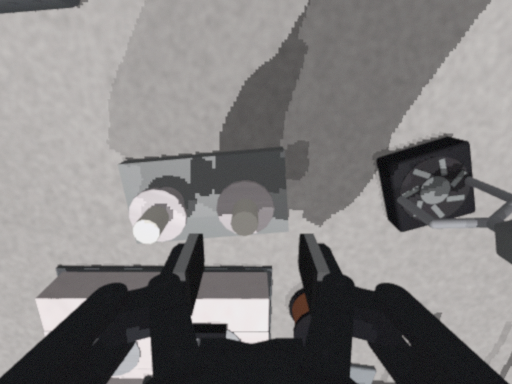

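```bash
python3 - <<'E'
from h import *
c=cam("wrist"); print(back(c,[(244,223),(146,231)],.065),back(c,[(245,207),(158,216)],.041),back(c,[(38,299),(271,297)],.04))
E
```

```text
[[ 0.4429352  -0.1104002   0.065     ]
 [ 0.45277398 -0.17387518  0.065     ]] [[ 0.44189663 -0.11026925  0.041     ]
 [ 0.45306538 -0.17327674  0.041     ]] [[ 0.53430462 -0.27417371  0.04      ]
 [ 0.5201773  -0.08459249  0.04      ]]
```

Request:
{"op": "jog_arm", "data": {
  "commands": [
    {"grip":0.2,"dx":-0.5,"dy":0,"dz":-0.05,"turn":0},
    {"grip":0.2,"dx":0,"dy":2.4,"dz":0,"turn":0},
    {"grip":0.2,"dx":0,"dy":2.4,"dz":0,"turn":0},
    {"grip":0.2,"dx":0,"dy":0,"dz":0,"turn":0},
    {"grip":-1,"dx":0,"dy":0,"dz":0,"turn":0},
    {"grip":-1,"dx":0,"dy":0,"dz":0,"turn":0},
    {"grip":-1,"dx":0,"dy":0,"dz":0,"turn":0},
    {"grip":-1,"dx":0,"dy":0,"dz":0,"turn":0},
    {"grip":-1,"dx":0,"dy":0,"dz":0,"turn":0},
    {"grip":-1,"dx":0,"dy":0,"dz":0,"turn":0}
  ]
}}

```text
time: 6.25
position: [0.4435, -0.1102, 0.0448]
ee_rot: [-1.18, -1.258, 1.254]
force: [-1.1, 1.9, 13.2]
grip_width: 0.184
```

Request:
{"op": "jog_arm", "data": {
  "commands": [
    {"grip":-1,"dx":0,"dy":-2,"dz":0,"turn":0},
    {"grip":-1,"dx":0,"dy":-4,"dz":0,"turn":0},
    {"grip":-1,"dx":0,"dy":-4,"dz":0,"turn":0},
    {"grip":-1,"dx":0,"dy":-4,"dz":0,"turn":0},
    {"grip":-1,"dx":0,"dy":-4,"dz":0,"turn":0},
    {"grip":-1,"dx":-0.6,"dy":0,"dz":-2.4,"turn":0},
    {"grip":-1,"dx":-0.6,"dy":0,"dz":-2.4,"turn":0},
    {"grip":-1,"dx":0,"dy":0,"dz":0,"turn":0},
    {"grip":-1,"dx":0,"dy":0,"dz":0,"turn":0},
    {"grip":-1,"dx":0,"dy":0,"dz":0,"turn":0}
  ]
}}

```text
time: 7.25
position: [0.4903, -0.1193, 0.2236]
ee_rot: [-1.179, -1.255, 1.255]
force: [-0.4, -0.3, -0.5]
grip_width: 0.187
```

```bash
python3 - <<'E'
from h import *
move(0.5775,-0.1315,0.12,94)
im=save("wrist","b4")
c=cam("wrist"); print(proj(c,[[.5775,-.1315,.04],[.5838,-.221,.04]]))
E
```

```text
t 7.25 tcp [ 0.4903 -0.1193  0.2236] x [-0.063  0.998  0.   ] y [-0.  0. -1.] z [-0.998 -0.063  0.   ] F [-0.4 -0.3 -0.5] g 0.187
q [-0.39  0.25  0.66  1.93 -0.18  1.02  1.98]
cm tool dx,dy,dz [-1.77 10.36 -8.63] yaw now 93.59
turn -0.41
[[237.09981201 230.40165122]
 [165.04805339 230.86552562]]
```

View pics/b4.png

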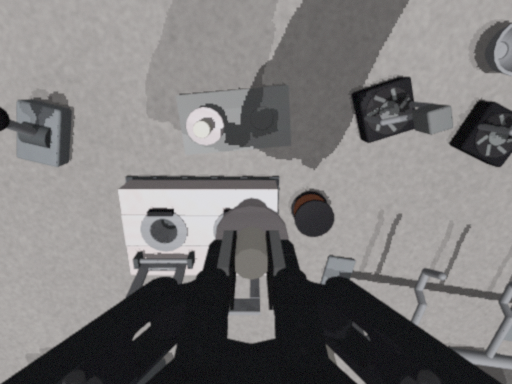

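Request:
{"op": "jog_arm", "data": {
  "commands": [
    {"grip":-1,"dx":-0.6,"dy":0,"dz":-2.8,"turn":-0.4},
    {"grip":-1,"dx":-0.6,"dy":0,"dz":-2.9,"turn":0},
    {"grip":-1,"dx":-0.6,"dy":0,"dz":-2.9,"turn":0},
    {"grip":-1,"dx":0,"dy":4,"dz":0,"turn":0},
    {"grip":-1,"dx":0,"dy":4,"dz":0,"turn":0},
    {"grip":-1,"dx":0,"dy":4,"dz":0,"turn":0},
    {"grip":-1,"dx":0,"dy":2,"dz":0,"turn":0},
    {"grip":-1,"dx":0,"dy":1.5,"dz":0,"turn":0},
    {"grip":-1,"dx":0,"dy":0.5,"dz":0,"turn":0},
    {"grip":-1,"dx":0,"dy":0,"dz":0,"turn":0}
  ]
}}

```text
time: 8.3
position: [0.5781, -0.1314, 0.0636]
ee_rot: [-1.175, -1.261, 1.261]
force: [0.6, 0.4, -0.2]
grip_width: 0.184
```

Request:
{"op": "jog_arm", "data": {
  "commands": [
    {"grip":-1,"dx":0,"dy":0.4,"dz":0,"turn":0},
    {"grip":-1,"dx":0,"dy":0.3,"dz":0,"turn":0},
    {"grip":-1,"dx":0,"dy":0.2,"dz":0,"turn":0},
    {"grip":-1,"dx":0,"dy":0.2,"dz":0,"turn":0},
    {"grip":-1,"dx":0,"dy":0.1,"dz":0,"turn":0},
    {"grip":-1,"dx":0,"dy":0.1,"dz":0,"turn":0},
    {"grip":-1,"dx":0,"dy":0,"dz":0,"turn":0},
    {"grip":-1,"dx":0,"dy":0,"dz":0,"turn":0},
    {"grip":-1,"dx":0,"dy":0,"dz":0,"turn":0},
    {"grip":-1,"dx":0,"dy":0,"dz":0,"turn":0}
  ]
}}

```text
time: 9.3
position: [0.5788, -0.1323, 0.051]
ee_rot: [-1.178, -1.261, 1.26]
force: [2.6, -5.1, 4.4]
grip_width: 0.183
```

Request:
{"op": "jog_arm", "data": {
  "commands": [
    {"grip":-1,"dx":0,"dy":0.15,"dz":0,"turn":0},
    {"grip":-1,"dx":0,"dy":0.15,"dz":0,"turn":0},
    {"grip":-1,"dx":0,"dy":0,"dz":0,"turn":0},
    {"grip":-0.8,"dx":0,"dy":0,"dz":0,"turn":0},
    {"grip":-0.4,"dx":0,"dy":0,"dz":0,"turn":0},
    {"grip":0,"dx":0,"dy":0,"dz":0,"turn":0},
    {"grip":0,"dx":0,"dy":-0.5,"dz":0,"turn":0},
    {"grip":0,"dx":0,"dy":-3,"dz":0,"turn":0},
    {"grip":0,"dx":0,"dy":-4,"dz":0,"turn":0},
    {"grip":0,"dx":0,"dy":-4,"dz":0,"turn":0}
  ]
}}

```text
time: 10.3
position: [0.5775, -0.1313, 0.1635]
ee_rot: [-1.174, -1.259, 1.261]
force: [0.1, -0.3, 0.1]
grip_width: 0.501
```

```bash
python3 - <<'E'
from h import *
move(0.4528,-0.1738,0.10,94)
save("wrist","b5")
save("scene","b5s",None,(130,120,330,270),4)
E
```

```text
t 10.30 tcp [ 0.5775 -0.1313  0.1635] x [-0.07   0.998 -0.   ] y [-0.001 -0.    -1.   ] z [-0.998 -0.07   0.001] F [ 0.1 -0.3  0.1] g 0.501
q [-0.28  0.49  0.6   1.78 -0.33  0.98  2.09]
cm tool dx,dy,dz [-3.37  6.37 12.73] yaw now 94.01
turn 0.01
```

View pics/b5.png

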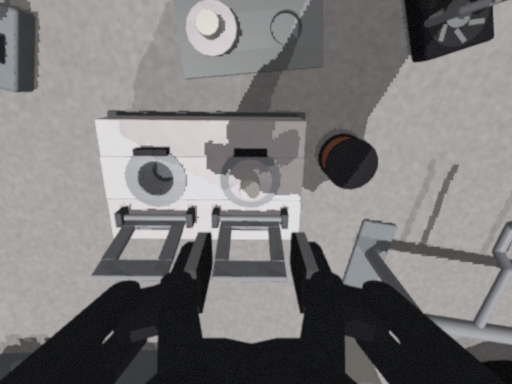

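View pics/b5s.png

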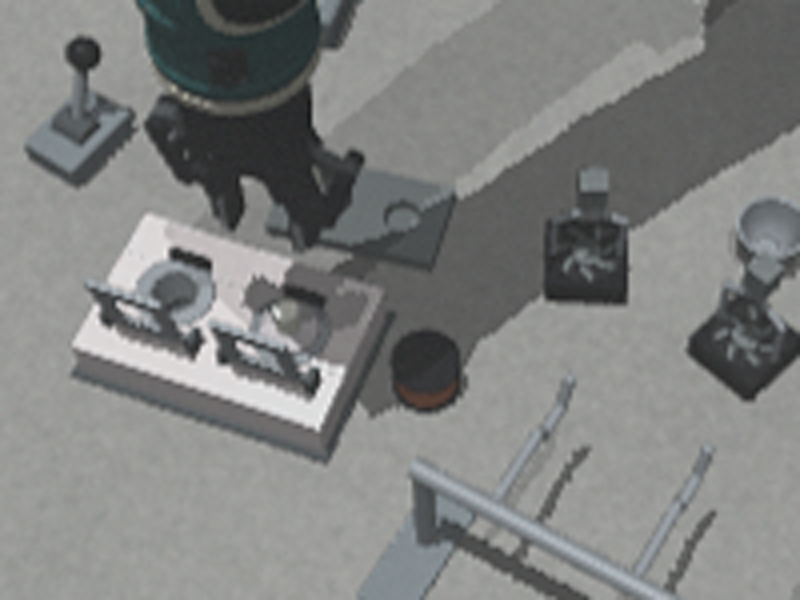

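Request:
{"op": "jog_arm", "data": {
  "commands": [
    {"grip":0.1,"dx":0,"dy":0,"dz":3.2,"turn":0},
    {"grip":0.1,"dx":-0.8,"dy":0,"dz":3.2,"turn":0},
    {"grip":0.1,"dx":-0.9,"dy":0,"dz":3.2,"turn":0},
    {"grip":0.1,"dx":-0.9,"dy":0,"dz":3.1,"turn":0},
    {"grip":0.1,"dx":-0.8,"dy":1,"dz":0,"turn":0},
    {"grip":0.1,"dx":0,"dy":2.5,"dz":0,"turn":0},
    {"grip":0.1,"dx":0,"dy":2.5,"dz":0,"turn":0},
    {"grip":0.1,"dx":0,"dy":0,"dz":0,"turn":0},
    {"grip":0.1,"dx":0,"dy":0,"dz":0,"turn":0},
    {"grip":0.1,"dx":0,"dy":0,"dz":0,"turn":0}
  ]
}}

```text
time: 11.4
position: [0.4542, -0.1744, 0.1034]
ee_rot: [-1.176, -1.261, 1.26]
force: [0.1, 0.4, 0.5]
grip_width: 0.553
```

```bash
python3 - <<'E'
from h import *
move(0.4528,-0.1738,0.044,94)
im=save("wrist","b6",None,(150,130,350,280),4)
im5=cv2.imread("pics/b5.png")[:,:,::-1]; save("w","b5z",im5,(90,100,320,290),3.4)
c=cam("wrist"); print(proj(c,[[.4528,-.1738,.065],[.4528,-.1738,.041]]), (proj(c,[[.4528,-.1738,.065]])-[150,130])*4)
E
```

```text
t 11.40 tcp [ 0.4542 -0.1744  0.1034] x [-0.07   0.998 -0.   ] y [ 0.001 -0.    -1.   ] z [-0.998 -0.07  -0.001] F [0.1 0.4 0.5] g 0.553
q [-0.21  0.41  0.61  2.08 -0.34  0.75  2.26]
cm tool dx,dy,dz [0.07 5.94 0.15] yaw now 94.02
turn 0.02
[[252.83926209 213.91590976]
 [252.64283393 200.78095344]] [[411.35704837 335.66363904]]
```

View pics/b6.png

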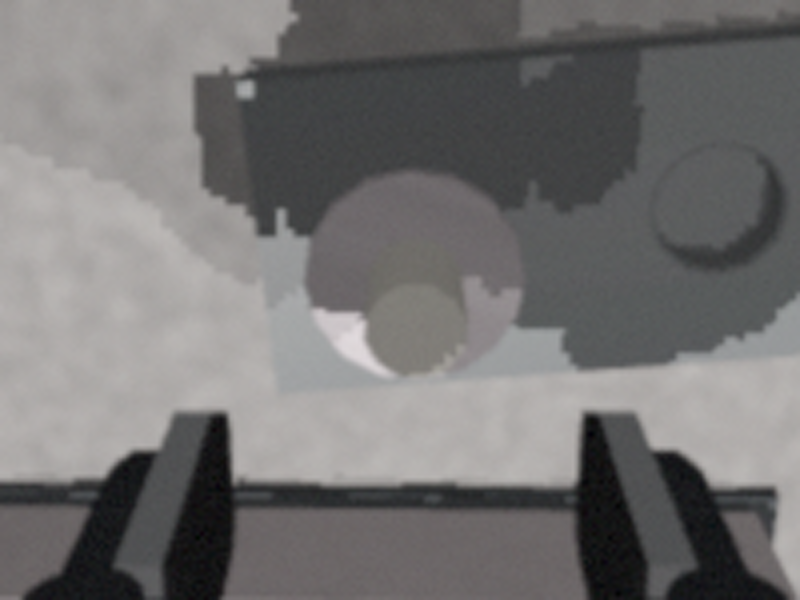

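View pics/b5z.png

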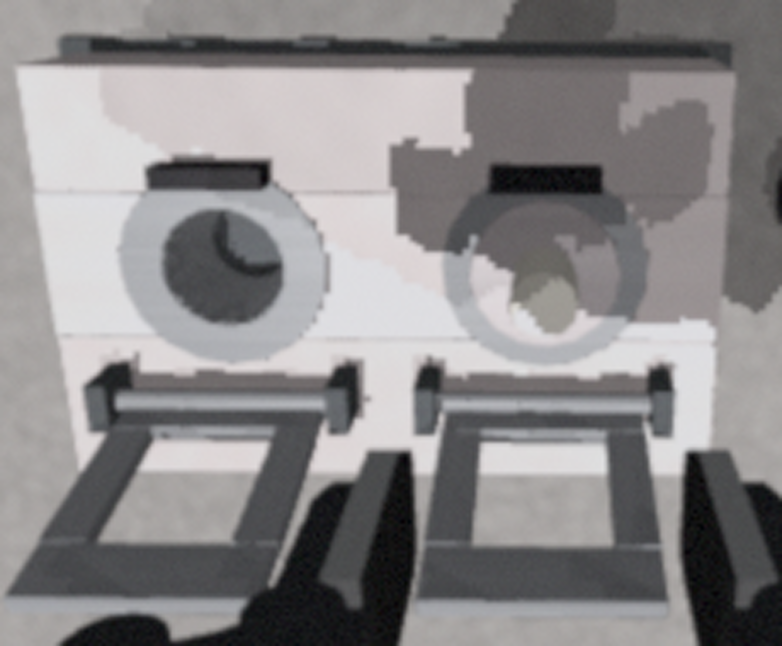

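Request:
{"op": "jog_arm", "data": {
  "commands": [
    {"grip":0.1,"dx":0.15,"dy":2.9,"dz":0.1,"turn":0},
    {"grip":0.1,"dx":0,"dy":3,"dz":0,"turn":0},
    {"grip":0.1,"dx":0,"dy":0,"dz":0,"turn":0},
    {"grip":-1,"dx":0,"dy":0,"dz":0,"turn":0},
    {"grip":-1,"dx":0,"dy":0,"dz":0,"turn":0},
    {"grip":-1,"dx":0,"dy":0,"dz":0,"turn":0},
    {"grip":-1,"dx":0,"dy":0,"dz":0,"turn":0},
    {"grip":-1,"dx":0,"dy":0,"dz":0,"turn":0},
    {"grip":-1,"dx":0,"dy":-1,"dz":0,"turn":0},
    {"grip":-1,"dx":0,"dy":-3,"dz":0,"turn":0}
  ]
}}

```text
time: 12.45
position: [0.4518, -0.1725, 0.0836]
ee_rot: [-1.173, -1.259, 1.261]
force: [1.2, 1.0, -0.7]
grip_width: 0.185
```

Request:
{"op": "jog_arm", "data": {
  "commands": [
    {"grip":-1,"dx":0,"dy":-4,"dz":0,"turn":0},
    {"grip":-1,"dx":-1.4,"dy":0,"dz":-3.1,"turn":0},
    {"grip":-1,"dx":-1.4,"dy":0,"dz":-3.1,"turn":0},
    {"grip":-1,"dx":-1.4,"dy":0,"dz":-3.1,"turn":0},
    {"grip":-1,"dx":-1.4,"dy":0,"dz":-3.2,"turn":0},
    {"grip":-1,"dx":0,"dy":0,"dz":0,"turn":0},
    {"grip":-1,"dx":0,"dy":0,"dz":0,"turn":0},
    {"grip":-1,"dx":0,"dy":0,"dz":0,"turn":0},
    {"grip":-1,"dx":0,"dy":0,"dz":0,"turn":0},
    {"grip":-1,"dx":0,"dy":0,"dz":0,"turn":0}
  ]
}}

```text
time: 13.45
position: [0.5809, -0.2196, 0.1238]
ee_rot: [-1.175, -1.261, 1.26]
force: [-0.2, -0.4, -1.7]
grip_width: 0.186
```

```bash
python3 - <<'E'
from h import *
move(0.584,-0.2215,0.0515,94)
E
```

```text
t 13.45 tcp [ 0.5809 -0.2196  0.1238] x [-0.07   0.998  0.   ] y [ 0.  0. -1.] z [-0.998 -0.07  -0.   ] F [-0.2 -0.4 -1.7] g 0.186
q [-0.12  0.6   0.59  1.73 -0.4   0.94  2.27]
cm tool dx,dy,dz [-0.21  7.23 -0.29] yaw now 94.02
turn 0.02
```

Request:
{"op": "jog_arm", "data": {
  "commands": [
    {"grip":-1,"dx":-0.2,"dy":2,"dz":-0.3,"turn":0},
    {"grip":-1,"dx":0,"dy":2.5,"dz":0,"turn":0},
    {"grip":-1,"dx":0,"dy":1,"dz":0,"turn":0},
    {"grip":-1,"dx":0,"dy":0.5,"dz":0,"turn":0},
    {"grip":-1,"dx":0,"dy":0.5,"dz":0,"turn":0},
    {"grip":-1,"dx":0,"dy":0.4,"dz":0,"turn":0},
    {"grip":-1,"dx":0,"dy":0.3,"dz":0,"turn":0},
    {"grip":-1,"dx":0,"dy":0.2,"dz":0,"turn":0},
    {"grip":-1,"dx":0,"dy":0,"dz":0,"turn":0},
    {"grip":-1,"dx":0,"dy":0,"dz":0,"turn":0}
  ]
}}

```text
time: 14.45
position: [0.585, -0.2221, 0.0505]
ee_rot: [-1.177, -1.261, 1.26]
force: [-2.4, -0.1, 11.1]
grip_width: 0.185
```

Request:
{"op": "jog_arm", "data": {
  "commands": [
    {"grip":-1,"dx":0,"dy":0.15,"dz":0,"turn":0},
    {"grip":-1,"dx":0,"dy":0,"dz":0,"turn":0},
    {"grip":-0.8,"dx":0,"dy":0,"dz":0,"turn":0},
    {"grip":-0.4,"dx":0,"dy":0,"dz":0,"turn":0},
    {"grip":0,"dx":0,"dy":0,"dz":0,"turn":0},
    {"grip":0,"dx":0,"dy":-0.5,"dz":0,"turn":0},
    {"grip":0,"dx":0,"dy":-3,"dz":0,"turn":0},
    {"grip":0,"dx":0,"dy":-4.5,"dz":0,"turn":0},
    {"grip":0,"dx":0,"dy":-4.5,"dz":0,"turn":0},
    {"grip":-0.5,"dx":0,"dy":-4.5,"dz":0,"turn":0}
  ]
}}

```text
time: 15.45
position: [0.584, -0.2217, 0.2199]
ee_rot: [-1.175, -1.26, 1.261]
force: [0.6, 1.0, 0.2]
grip_width: 0.344
```

```bash
python3 - <<'E'
from h import *
move(0.665,-0.2160,0.105,94)
im=save("wrist","b7",None,(90,90,360,300),2.9)
E
```

```text
t 15.45 tcp [ 0.584  -0.2217  0.2199] x [-0.07   0.998 -0.   ] y [-0. -0. -1.] z [-0.998 -0.07   0.   ] F [0.6 1.  0.2] g 0.344
q [-0.16  0.5   0.65  1.64 -0.33  1.11  2.22]
cm tool dx,dy,dz [ 0.   11.49 -8.12] yaw now 94.00
turn -0.0
```

View pics/b7.png

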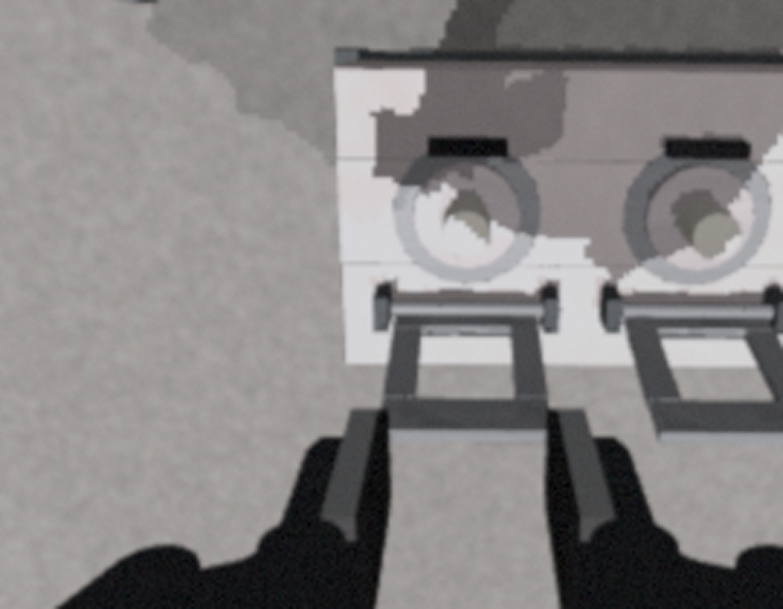

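Request:
{"op": "jog_arm", "data": {
  "commands": [
    {"grip":-1,"dx":0,"dy":0,"dz":-2.7,"turn":0},
    {"grip":-1,"dx":0,"dy":0,"dz":-2.7,"turn":0},
    {"grip":-1,"dx":0,"dy":0,"dz":-2.7,"turn":0},
    {"grip":-1,"dx":0,"dy":2.5,"dz":0,"turn":0},
    {"grip":-1,"dx":0,"dy":3,"dz":0,"turn":0},
    {"grip":-1,"dx":0,"dy":3,"dz":0,"turn":0},
    {"grip":-1,"dx":0,"dy":3,"dz":0,"turn":0},
    {"grip":-1,"dx":0,"dy":0,"dz":0,"turn":0},
    {"grip":-1,"dx":0,"dy":0,"dz":0,"turn":0},
    {"grip":-1,"dx":0,"dy":0,"dz":0,"turn":0}
  ]
}}

```text
time: 16.5
position: [0.666, -0.2164, 0.1049]
ee_rot: [-1.178, -1.262, 1.26]
force: [-0.0, -0.2, 0.4]
grip_width: -0.001
```

```bash
python3 - <<'E'
from h import *
move(0.665,-0.2160,0.105,94)
save("wrist","b8",None,(90,90,360,384),2)
E
```

```text
t 16.50 tcp [ 0.666  -0.2164  0.1049] x [-0.07   0.998 -0.001] y [ 0.002 -0.001 -1.   ] z [-0.998 -0.07  -0.002] F [-0.  -0.2  0.4] g -0.001
q [-0.1   0.74  0.56  1.52 -0.44  1.    2.23]
cm tool dx,dy,dz [ 0.05 -0.01  0.09] yaw now 94.01
turn 0.01
```

View pics/b8.png

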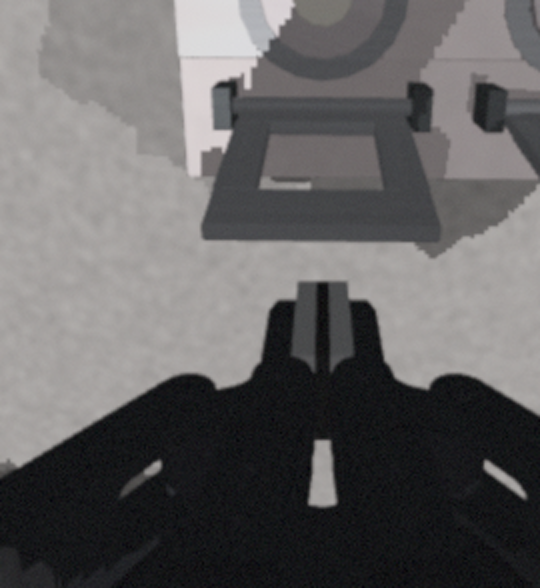

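Fingers sit centred behind frame0's bar. Sweep it over.

Request:
{"op": "jog_arm", "data": {
  "commands": [
    {"grip":-1,"dx":0,"dy":-0.5,"dz":1.9,"turn":0},
    {"grip":-1,"dx":0,"dy":-0.2,"dz":1.2,"turn":0},
    {"grip":-1,"dx":0,"dy":-0.1,"dz":1.2,"turn":0},
    {"grip":-1,"dx":0,"dy":0,"dz":1.2,"turn":0},
    {"grip":-1,"dx":0,"dy":0.2,"dz":1.0,"turn":0},
    {"grip":-1,"dx":0,"dy":0.4,"dz":1.0,"turn":0},
    {"grip":-1,"dx":0,"dy":0.6,"dz":0.9,"turn":0},
    {"grip":-1,"dx":0,"dy":0.8,"dz":0.8,"turn":0},
    {"grip":-1,"dx":0,"dy":0.8,"dz":0.7,"turn":0},
    {"grip":-1,"dx":0,"dy":1.0,"dz":0.6,"turn":0}
  ]
}}

```text
time: 17.55
position: [0.5597, -0.2234, 0.072]
ee_rot: [-1.175, -1.26, 1.261]
force: [0.9, 0.2, -0.7]
grip_width: 0.006
```

Request:
{"op": "jog_arm", "data": {
  "commands": [
    {"grip":-1,"dx":0,"dy":0.5,"dz":0.2,"turn":0},
    {"grip":-1,"dx":0,"dy":0.5,"dz":0.2,"turn":0},
    {"grip":-1,"dx":0,"dy":0.5,"dz":0.1,"turn":0},
    {"grip":-1,"dx":0,"dy":0.4,"dz":0.1,"turn":0},
    {"grip":-1,"dx":0,"dy":0.2,"dz":0,"turn":0},
    {"grip":-1,"dx":0,"dy":0,"dz":0,"turn":0},
    {"grip":-1,"dx":0,"dy":0,"dz":0,"turn":0},
    {"grip":-1,"dx":0,"dy":0,"dz":0,"turn":0},
    {"grip":-1,"dx":0,"dy":0,"dz":0,"turn":0},
    {"grip":-1,"dx":0,"dy":0,"dz":0,"turn":0}
  ]
}}

```text
time: 18.55
position: [0.5553, -0.2241, 0.055]
ee_rot: [-1.177, -1.263, 1.259]
force: [-19.9, 11.2, 60.4]
grip_width: 0.003
```

```bash
python3 - <<'E'
from h import *
move(0.62,-0.219,0.2,94)
save("wrist","b9",None,(90,90,360,384),2)
save("scene","b9s",None,(130,120,330,270),4)
E
```

```text
t 18.55 tcp [ 0.5553 -0.2241  0.055 ] x [-0.07   0.998  0.001] y [ 0.003  0.001 -1.   ] z [-0.998 -0.07  -0.003] F [-19.9  11.2  60.4] g 0.003
q [-0.07  0.65  0.55  1.82 -0.46  0.79  2.35]
cm tool dx,dy,dz [  0.07 -14.49  -6.53] yaw now 94.01
turn 0.01
```

View pics/b9s.png

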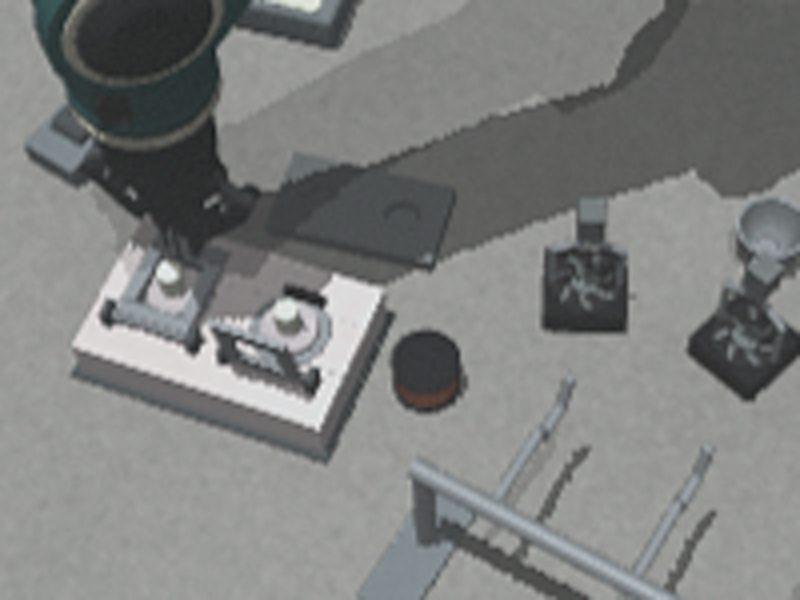

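Request:
{"op": "jog_arm", "data": {
  "commands": [
    {"grip":-1,"dx":0,"dy":-1,"dz":0,"turn":0},
    {"grip":-1,"dx":0,"dy":-5,"dz":0,"turn":0},
    {"grip":-1,"dx":0,"dy":-5,"dz":0,"turn":0},
    {"grip":-1,"dx":0,"dy":-4,"dz":0,"turn":0},
    {"grip":-1,"dx":3,"dy":0,"dz":-3.7,"turn":0},
    {"grip":-1,"dx":3,"dy":0,"dz":-3.7,"turn":0},
    {"grip":-1,"dx":3,"dy":0,"dz":-3.7,"turn":0},
    {"grip":-1,"dx":0,"dy":0,"dz":0,"turn":0},
    {"grip":-1,"dx":0,"dy":0,"dz":0,"turn":0},
    {"grip":-1,"dx":0,"dy":0,"dz":0,"turn":0}
  ]
}}

```text
time: 19.65
position: [0.6583, -0.1273, 0.2018]
ee_rot: [-1.176, -1.259, 1.26]
force: [-0.3, -0.2, 0.2]
grip_width: -0.0
```

```bash
python3 - <<'E'
from h import *
move(0.659,-0.126,0.105,94)
save("wrist","b10",None,(90,90,360,384),2)
E
```

```text
t 19.65 tcp [ 0.6583 -0.1273  0.2018] x [-0.069  0.998 -0.001] y [-0.    -0.001 -1.   ] z [-0.998 -0.069  0.   ] F [-0.3 -0.2  0.2] g -0.000
q [-0.27  0.59  0.62  1.53 -0.37  1.13  2.06]
cm tool dx,dy,dz [ 0.13  9.68 -0.08] yaw now 93.94
turn -0.06
```

View pics/b10.png

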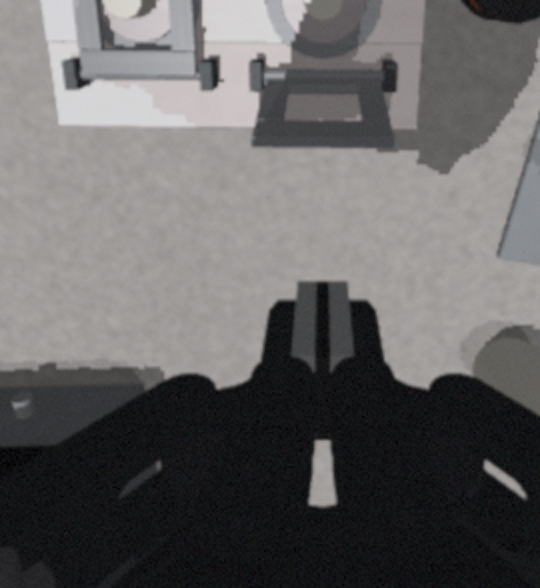

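Request:
{"op": "jog_arm", "data": {
  "commands": [
    {"grip":-1,"dx":0.1,"dy":3,"dz":0,"turn":0},
    {"grip":-1,"dx":0,"dy":3.5,"dz":0,"turn":0},
    {"grip":-1,"dx":0,"dy":3.2,"dz":0,"turn":0},
    {"grip":-1,"dx":0,"dy":0,"dz":0,"turn":0},
    {"grip":-1,"dx":0,"dy":-0.5,"dz":1.9,"turn":0},
    {"grip":-1,"dx":0,"dy":-0.2,"dz":1.2,"turn":0},
    {"grip":-1,"dx":0,"dy":-0.1,"dz":1.2,"turn":0},
    {"grip":-1,"dx":0,"dy":0,"dz":1.2,"turn":0},
    {"grip":-1,"dx":0,"dy":0.2,"dz":1.0,"turn":0},
    {"grip":-1,"dx":0,"dy":0.4,"dz":1.0,"turn":0}
  ]
}}

```text
time: 20.7
position: [0.5841, -0.131, 0.1081]
ee_rot: [-1.177, -1.262, 1.259]
force: [2.2, 0.7, 0.1]
grip_width: 0.001
```

Request:
{"op": "jog_arm", "data": {
  "commands": [
    {"grip":-1,"dx":0,"dy":0.6,"dz":0.9,"turn":0},
    {"grip":-1,"dx":0,"dy":0.8,"dz":0.8,"turn":0},
    {"grip":-1,"dx":0,"dy":0.8,"dz":0.7,"turn":0},
    {"grip":-1,"dx":0,"dy":1.0,"dz":0.6,"turn":0},
    {"grip":-1,"dx":0,"dy":0.5,"dz":0.2,"turn":0},
    {"grip":-1,"dx":0,"dy":0.5,"dz":0.2,"turn":0},
    {"grip":-1,"dx":0,"dy":0.4,"dz":0.1,"turn":0},
    {"grip":-1,"dx":0,"dy":0.2,"dz":0.1,"turn":0},
    {"grip":-1,"dx":0,"dy":0,"dz":0,"turn":0},
    {"grip":-1,"dx":0,"dy":0,"dz":0,"turn":0}
  ]
}}

```text
time: 21.7
position: [0.5483, -0.133, 0.059]
ee_rot: [-1.176, -1.261, 1.261]
force: [-0.1, 0.5, -0.1]
grip_width: -0.002
```

```bash
python3 - <<'E'
from h import *
tool()
save("scene","b11s",None,(130,120,330,270),4)
E
```

```text
t 21.70 tcp [ 0.5483 -0.133   0.059 ] x [-0.07   0.998 -0.   ] y [ 0. -0. -1.] z [-0.998 -0.07  -0.   ] F [-0.1  0.5 -0.1] g -0.002
q [-0.24  0.6   0.55  1.91 -0.44  0.76  2.2 ]
```

View pics/b11s.png

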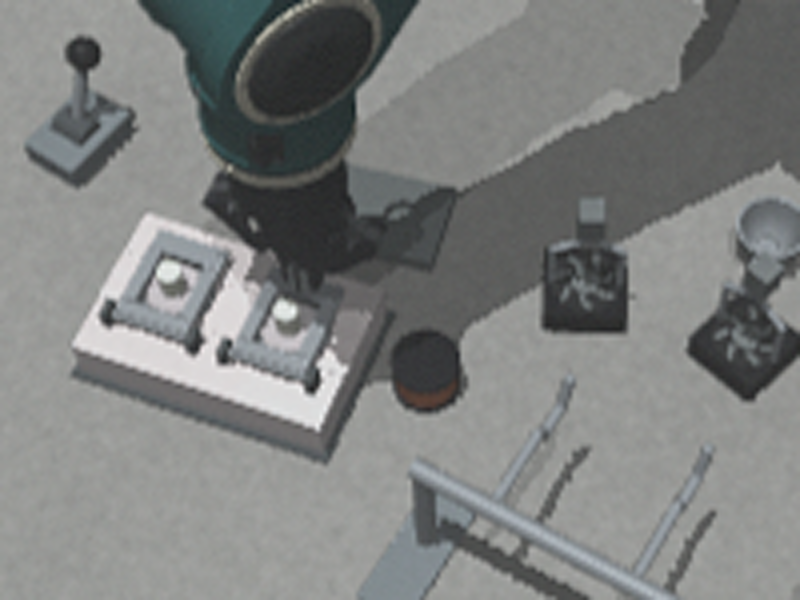

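Request:
{"op": "jog_arm", "data": {
  "commands": [
    {"grip":-1,"dx":0,"dy":0.3,"dz":0,"turn":0},
    {"grip":-1,"dx":0,"dy":0.1,"dz":0,"turn":0},
    {"grip":-1,"dx":0,"dy":-1,"dz":0,"turn":0},
    {"grip":-1,"dx":0,"dy":-4.5,"dz":0,"turn":0},
    {"grip":-1,"dx":0,"dy":-4.5,"dz":0,"turn":0},
    {"grip":-1,"dx":0,"dy":-5,"dz":0,"turn":0},
    {"grip":-1,"dx":2,"dy":-4,"dz":1,"turn":4},
    {"grip":-1,"dx":4,"dy":-4,"dz":1.5,"turn":0},
    {"grip":-0.5,"dx":4,"dy":-2,"dz":2,"turn":0},
    {"grip":0,"dx":4,"dy":0,"dz":2,"turn":0}
  ]
}}

```text
time: 22.75
position: [0.484, 0.0014, 0.3015]
ee_rot: [-1.212, -1.212, 1.206]
force: [1.3, 0.4, 0.4]
grip_width: 0.332
```

Request:
{"op": "jog_arm", "data": {
  "commands": [
    {"grip":0,"dx":4,"dy":0,"dz":1,"turn":0},
    {"grip":0,"dx":4,"dy":0,"dz":0,"turn":0},
    {"grip":0,"dx":3,"dy":0,"dz":0,"turn":0},
    {"grip":0,"dx":0,"dy":0,"dz":0,"turn":0},
    {"grip":0,"dx":0,"dy":0,"dz":0,"turn":0},
    {"grip":0,"dx":0,"dy":0,"dz":0,"turn":0},
    {"grip":0,"dx":0,"dy":0,"dz":0,"turn":0},
    {"grip":0,"dx":0,"dy":0,"dz":0,"turn":0},
    {"grip":0,"dx":0,"dy":0,"dz":0,"turn":0},
    {"grip":0,"dx":0,"dy":0,"dz":0,"turn":0}
  ]
}}

```text
time: 23.75
position: [0.4738, 0.1102, 0.299]
ee_rot: [-1.209, -1.209, 1.209]
force: [0.3, -0.1, -0.3]
grip_width: 0.503
```

```bash
python3 - <<'E'
from h import *
tool()
save("wrist","c1",None,None,1.5)
save("scene","c1s",None,(210,150,370,330),3.3)
save("top","c1t",None,(130,110,290,260),4)
E
```

```text
t 23.75 tcp [0.4738 0.1102 0.299 ] x [ 0.  1. -0.] y [ 0. -0. -1.] z [-1.  0. -0.] F [ 0.3 -0.1 -0.3] g 0.503
q [-0.84  0.11  0.6   1.88 -0.07  1.17  1.35]
```

View pics/c1.png

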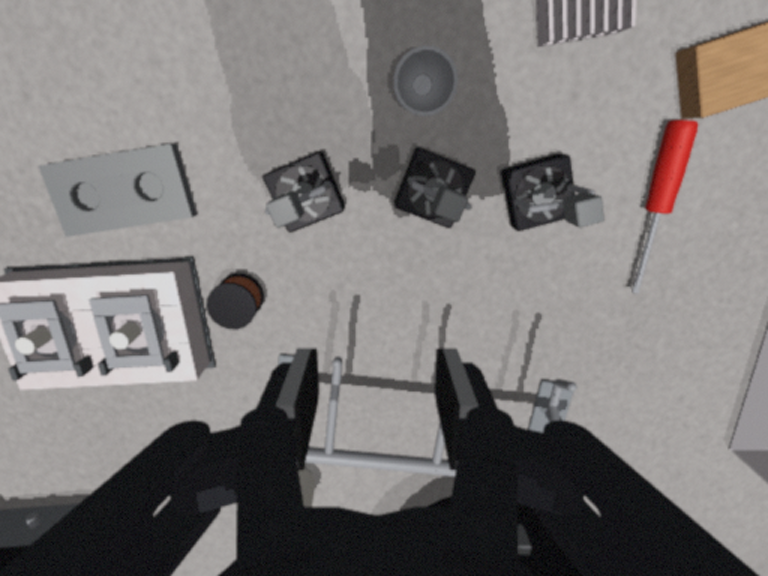

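View pics/c1s.png

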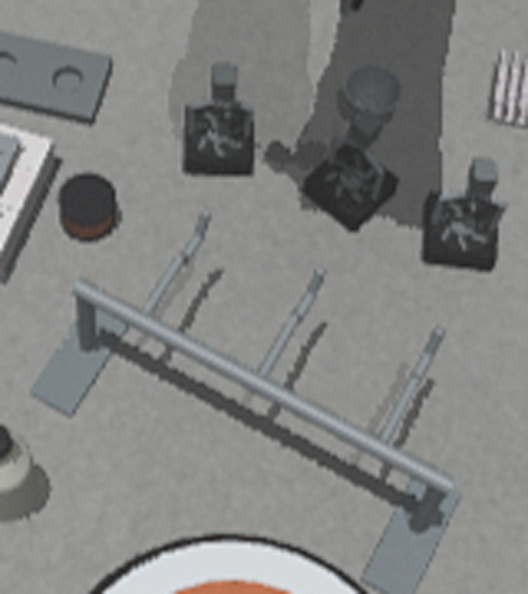

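View pics/c1t.png

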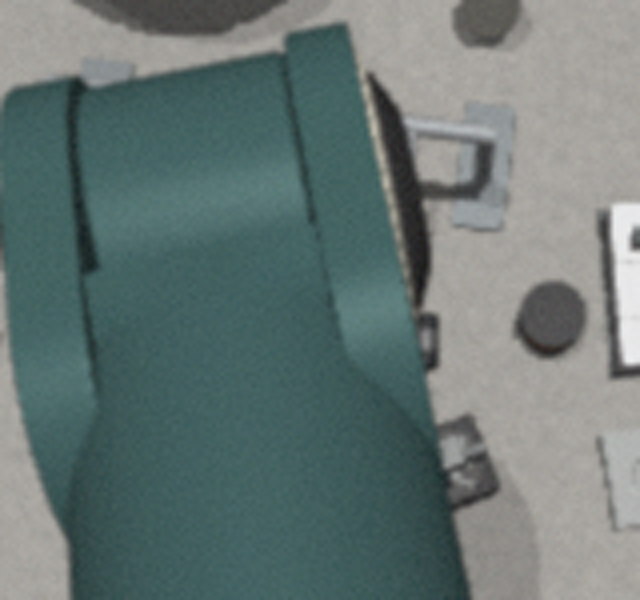

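```bash
python3 - <<'E'
from h import *
im=cv2.imread("pics/c1.png"); im=cv2.resize(im,(512,384),interpolation=cv2.INTER_AREA)[:,:,::-1]
save("w","c1a",im,(165,90,415,165),3.2*1)
save("w","c1h",im,(180,190,400,330),3.6)
E
```

```text
(no output)
```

View pics/c1a.png

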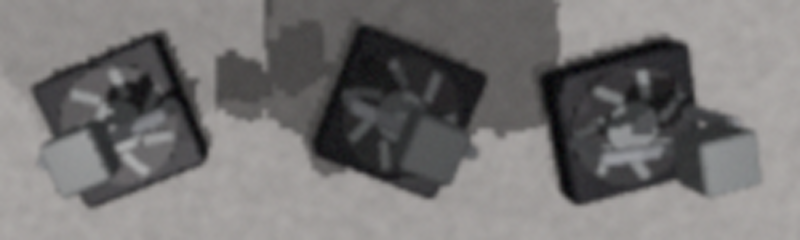

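View pics/c1h.png

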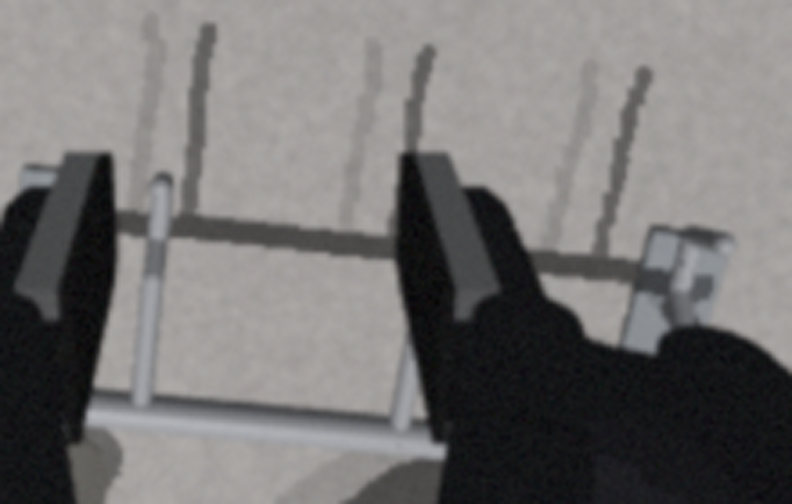

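```bash
python3 - <<'E'
from h import *
c=cam("wrist")
print(back(c,[(188.75,141.9),(300.9,136.9),(393.75,141.9)],.122))
A=lambda x,y:(x/3.6+180,y/3.6+190)
print(back(c,[A(160,180)],.118),back(c,[A(143,400),A(400,425)],.114),back(c,[A(95,410),A(445,445)],.118))
# yaw
for a,b in [((35,88),(160,35)),((160,35),(208,155)),((360,25),(488,72)),((545,72),(688,40))]:
    P=back(c,[np.array(a)/3.2+[165,90],np.array(b)/3.2+[165,90]],.026); d=P[1]-P[0]; print(np.degrees(np.arctan2(d[1],d[0])),np.linalg.norm(d))
# triangulate hook tips scene + others
s=cam("scene"); B=lambda x,y:(x/3.3+210,y/3.3+150)
print(back(s,[B(205,216),B(320,273),B(437,330)],.118))
print(back(s,[B(80,285),B(452,490)],.12))
print(back(s,[B(150,312),B(262,375),B(383,440)],.114))
E
```

```text
[[0.44823804 0.04129532 0.122     ]
 [0.4426597  0.16438146 0.122     ]
 [0.44808868 0.26684127 0.122     ]]
[[0.57207739 0.07671291 0.118     ]] [[0.66855265 0.06717256 0.114     ]
 [0.68017774 0.16538454 0.114     ]] [[0.66977209 0.04944519 0.118     ]
 [0.68603408 0.18231031 0.118     ]]
111.89433345623365 0.05955595794063781
20.680369178065806 0.054880294760576674
70.83910731008518 0.05927472028698993
102.5685937349775 0.0614692102641426
[[0.57893014 0.07857017 0.118     ]
 [0.58912889 0.1782321  0.118     ]
 [0.59830159 0.27517122 0.118     ]]
[[0.67332911 0.01436461 0.12      ]
 [0.7124884  0.32249082 0.12      ]]
[[0.66993883 0.07105935 0.114     ]
 [0.68325427 0.16734549 0.114     ]
 [0.69479306 0.26587933 0.114     ]]
```

Request:
{"op": "jog_arm", "data": {
  "commands": [
    {"grip":0,"dx":1.5,"dy":0,"dz":-3.5,"turn":0},
    {"grip":0,"dx":1.5,"dy":0,"dz":-3.5,"turn":0},
    {"grip":0,"dx":1.5,"dy":0,"dz":-3.5,"turn":0},
    {"grip":0,"dx":1.5,"dy":0,"dz":-4,"turn":0},
    {"grip":0,"dx":0,"dy":0,"dz":0,"turn":0},
    {"grip":0,"dx":0,"dy":0,"dz":0,"turn":0},
    {"grip":0,"dx":0,"dy":0,"dz":0,"turn":0},
    {"grip":0,"dx":0,"dy":0,"dz":0,"turn":0},
    {"grip":0,"dx":0,"dy":0,"dz":0,"turn":0},
    {"grip":0,"dx":0,"dy":0,"dz":0,"turn":0}
  ]
}}

```text
time: 24.9
position: [0.6185, 0.1705, 0.2995]
ee_rot: [-1.209, -1.21, 1.209]
force: [0.0, -0.9, 0.6]
grip_width: 0.504
```

```bash
python3 - <<'E'
from h import *
tool()
im=save("wrist","c2",None,(60,40,460,300),2)
E
```

```text
t 24.90 tcp [0.6185 0.1705 0.2995] x [-0.     1.     0.001] y [ 0.001  0.001 -1.   ] z [-1.    -0.    -0.001] F [ 0.  -0.9  0.6] g 0.504
q [-0.73  0.44  0.58  1.5  -0.25  1.27  1.45]
```

View pics/c2.png

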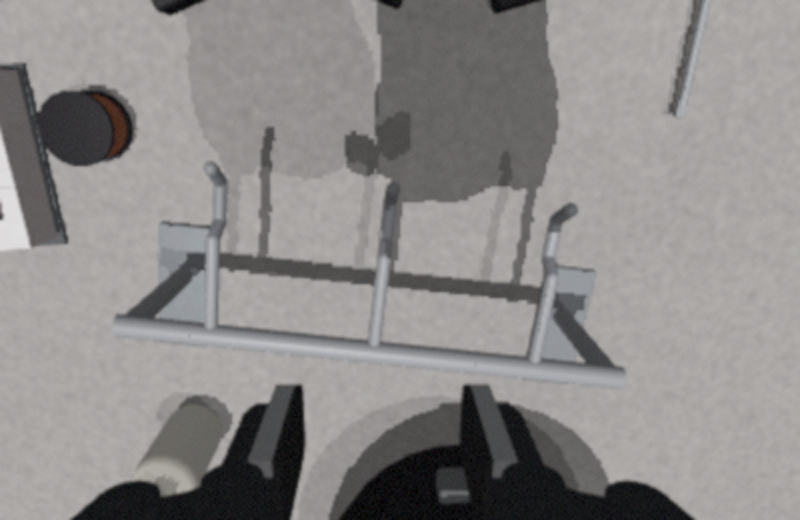

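```bash
cat > rack.py <<'E'
from h import *
E
python3 - <<'E'
from h import *
c=cam("wrist")
tip=[(211,167),(393,187),(573,210)]; step=[(213,232),(385,248),(550,264)]; root=[(211,325),(375,345),(536,360)]
dip=[(219,190),None,(554,228)]
px=lambda a:np.array(a)/2+[60,40]
def pts(p):
    x,y,a=p[:3]; R=np.array([[np.cos(a),-np.sin(a)],[np.sin(a),np.cos(a)]])
    out=[]
    for i in range(3):
        for (u,z) in [(p[3],.118),(.020,.111),(.080,.118)]:
            out.append(np.r_[np.array([x,y])+R@[u,(i-1)*.1],z])
    return np.array(out)
obs=np.array([px(q) for i in range(3) for q in (tip[i],step[i],root[i])])
r=least_squares(lambda p:(proj(c,pts(p))-obs).ravel(),[.59,.17,-.12,-.022])
print(r.x,np.degrees(r.x[2])); print(np.round((proj(c,pts(r.x))-obs),1))
x,y,a=r.x[:3]
for i in range(3): print("hook",i,x-np.sin(a)*(i-1)*.1,y+np.cos(a)*(i-1)*.1)
E
```

```text
[ 0.60037167  0.1742661  -0.11017302 -0.01545788] -6.312448872210878
[[ 0.1  0.3]
 [ 0.2 -1.9]
 [-1.3  1.7]
 [-0.1  0.5]
 [ 0.2 -0.6]
 [-0.3  0.2]
 [-1.3 -1.1]
 [ 2.   0.5]
 [ 0.5  1. ]]
hook 0 0.5893766405471506 0.07487238783865918
hook 1 0.6003716675652722 0.17426609679888855
hook 2 0.6113666945833938 0.2736598057591179
```

```bash
python3 - <<'E'
from h import *
c=cam("wrist")
px=lambda a:np.array(a)/2+[60,40]
P=back(c,px([(211,331),(374,352),(535,368)]),.118); print(P)
T=back(c,px([(211,167),(393,187),(573,210)]),.118); print(T)
S=back(c,px([(213,234),(385,248),(551,266)]),.111); print(S)
D=back(c,px([(219,190),(554,230)]),.097); print("dip front",D)
Dm=back(c,px([(219,205)]),.097);print(Dm)
a=np.arctan2(*( P[2]-P[0])[[0,1]]); print(np.degrees(a)); xh=np.array([np.cos(a),-np.sin(a)])
for A in (P,T,S,D): print((A[:,:2]-P[0,:2])@xh)
E
```

```text
[[0.6705475  0.06751532 0.118     ]
 [0.68427293 0.1652256  0.118     ]
 [0.69495509 0.26394786 0.118     ]]
[[0.57368152 0.07653178 0.118     ]
 [0.58448699 0.17606265 0.118     ]
 [0.59722582 0.27689054 0.118     ]]
[[0.61272981 0.07212436 0.111     ]
 [0.62101271 0.17178037 0.111     ]
 [0.63188319 0.26975741 0.111     ]]
dip front [[0.58950397 0.07397819 0.097     ]
 [0.6133884  0.27367269 0.097     ]]
[[0.59839026 0.07319014 0.097     ]]
7.08294342536818
[ 0.00000000e+00  1.57241203e-03 -7.31611276e-19]
[-0.09723856 -0.09878831 -0.09857938]
[-0.05794479 -0.06201329 -0.06330693]
[-0.08122198 -0.08214336]
```

Request:
{"op": "jog_arm", "data": {
  "commands": [
    {"grip":0,"dx":-1.7,"dy":0,"dz":4,"turn":0},
    {"grip":0,"dx":-1.7,"dy":0,"dz":4,"turn":0},
    {"grip":0,"dx":-1.6,"dy":0,"dz":4,"turn":0},
    {"grip":0,"dx":-1,"dy":3,"dz":3.5,"turn":0},
    {"grip":0,"dx":0,"dy":3,"dz":0,"turn":0},
    {"grip":0,"dx":0,"dy":0,"dz":0,"turn":0},
    {"grip":0,"dx":0,"dy":0,"dz":0,"turn":0},
    {"grip":0,"dx":0,"dy":0,"dz":0,"turn":0},
    {"grip":0,"dx":0,"dy":0,"dz":0,"turn":0},
    {"grip":0,"dx":0,"dy":0,"dz":0,"turn":0}
  ]
}}

```text
time: 25.95
position: [0.4643, 0.1105, 0.2395]
ee_rot: [-1.21, -1.21, 1.209]
force: [0.3, 0.0, 0.2]
grip_width: 0.5
```

```bash
python3 - <<'E'
from h import *
tool()
im=vision.grab_frame("wrist"); np.save("c3.npy",im)
save("w","c3a",im,(130,100,330,250),4)
save("w","c3b",im,(312,100,512,250),4)
E
```

```text
t 25.95 tcp [0.4643 0.1105 0.2395] x [-0.  1.  0.] y [ 0.001  0.    -1.   ] z [-1.    -0.    -0.001] F [0.3 0.  0.2] g 0.500
q [-0.85  0.16  0.61  1.98 -0.11  1.04  1.38]
```

View pics/c3a.png

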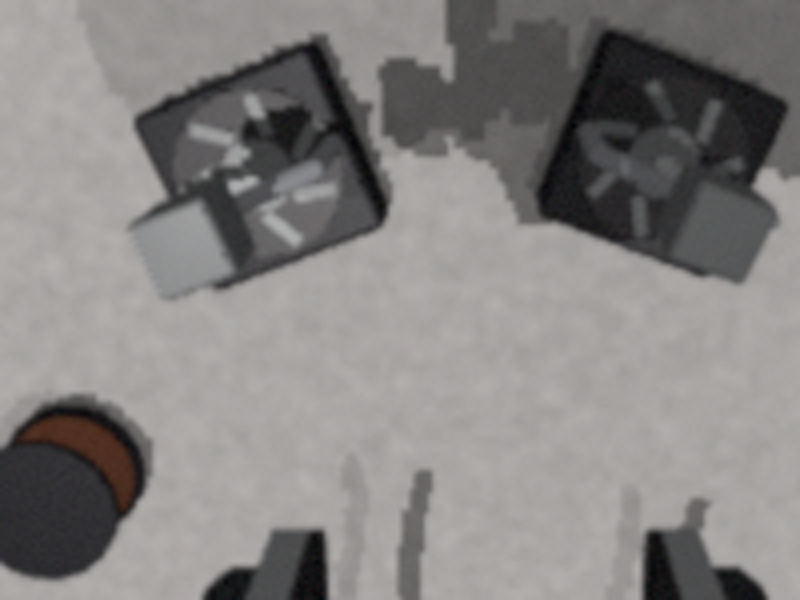

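View pics/c3b.png

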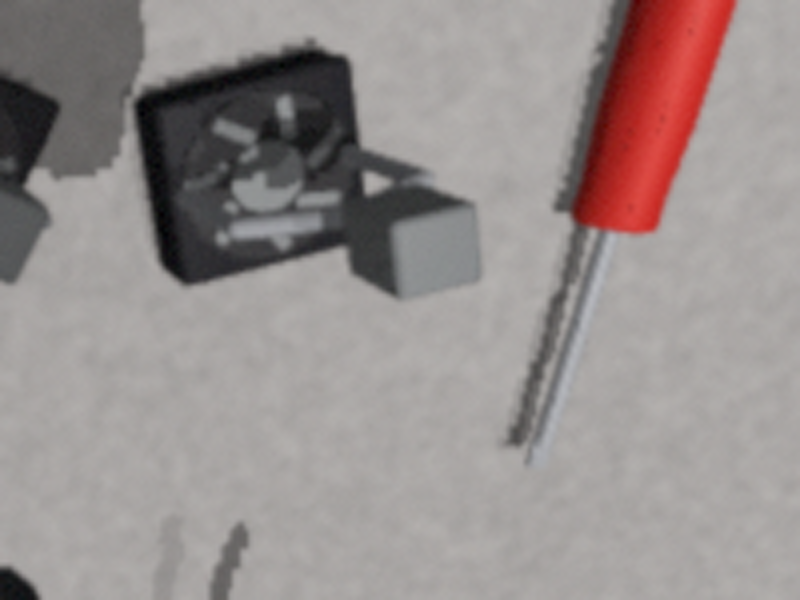

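```bash
cat > fanfit.py <<'E'
from h import *
def body(p,L):
    x,y,a=p; R=np.array([[np.cos(a),-np.sin(a)],[np.sin(a),np.cos(a)]]); L=np.atleast_2d(L); return np.c_[L[:,:2]@R.T+[x,y],L[:,2]]
def fit(c,block,bodyc,p0):
    """block: 4 corners of grip top (px, cyclic); bodyc: list of (idx, px) body-top corners; yaw mod 90"""
    sq=np.array([(-1,-1),(1,-1),(1,1),(-1,1)])
    best=None
    for rev in (1,-1):
        for k in range(4):
            B=np.roll(np.array(block)[::rev],k,0)
            def f(p): return (proj(c,body(p,np.c_[sq*.01,np.full(4,.122)]))-B).ravel()
            for a0 in (0,.5,1.,1.5):
                r=least_squares(f,[p0[0],p0[1],a0])
                if best is None or r.cost<best.cost: best=r
    return best
def drawfan(im,c,p,sc,off,opt):
    a=p[2]+opt*np.pi/2; q=(p[0],p[1],a); o=im
    def ln(L,col):
        P=((proj(c,body(q,L))-off)*sc).astype(int)
        cv2.polylines(o,[P.reshape(-1,1,2)],False,col,1,cv2.LINE_AA)
    s=.03
    for z in (0,.026): ln([(-s,-s,z),(s,-s,z),(s,s,z),(-s,s,z),(-s,-s,z)],(0,255,0))
    s=.01
    for z in (.096,.122): ln([(-s,-s,z),(s,-s,z),(s,s,z),(-s,s,z),(-s,-s,z)],(0,255,255))
    ln([(0,-.025,.026),(0,-.025,.068),(0,0,.082),(0,.025,.068),(0,.025,.026)],(255,0,0) if opt==0 else (255,0,255))
E
python3 - <<'E'
from fanfit import *
c=cam("wrist"); im=np.load("c3.npy")
fa=lambda l:np.array(l)/4+[130,100]; fb=lambda l:np.array(l)/4+[312,100]
bl={"A":fa([(130,230),(203,200),(240,265),(168,298)]),"B":fa([(697,185),(778,215),(742,282),(668,250)]),"C":fb([(393,220),(475,205),(480,278),(402,297)])}
for n,b in bl.items():
    P=back(c,b,.122)[:,:2]; print(n,P.mean(0), [round(np.degrees(np.arctan2(*(P[(i+1)%4]-P[i])[::-1]))%90,1) for i in range(4)],[round(np.linalg.norm(P[(i+1)%4]-P[i])*1000,1) for i in range(4)])
fits={"A":(*back(c,bl["A"],.122)[:,:2].mean(0),np.radians(21)),"B":(*back(c,bl["B"],.122)[:,:2].mean(0),np.radians(-19)),"C":(*back(c,bl["C"],.122)[:,:2].mean(0),np.radians(12.5))}
for off,nm in (((130,100),"d1"),((312,100),"d2")):
    big=[cv2.resize(im[off[1]:off[1]+150,off[0]:off[0]+200],None,fx=4,fy=4,interpolation=cv2.INTER_CUBIC) for _ in range(2)]
    for o in (0,1):
        for p in fits.values(): drawfan(big[o],c,p,4,np.array(off),o)
        cv2.imwrite(f"pics/{nm}_{o}.png",big[o][:,:,::-1])
E
```

```text
A [0.44660019 0.04146351] [np.float64(22.0), np.float64(25.9), np.float64(24.7), np.float64(24.2)] [np.float64(18.5), np.float64(16.8), np.float64(19.0), np.float64(17.7)]
B [0.44294638 0.16395637] [np.float64(69.9), np.float64(66.0), np.float64(66.5), np.float64(69.1)] [np.float64(20.0), np.float64(17.3), np.float64(19.1), np.float64(16.1)]
C [0.44687757 0.26597656] [np.float64(11.0), np.float64(14.9), np.float64(14.9), np.float64(16.2)] [np.float64(18.3), np.float64(17.7), np.float64(17.8), np.float64(19.0)]
```

View pics/d1_0.png

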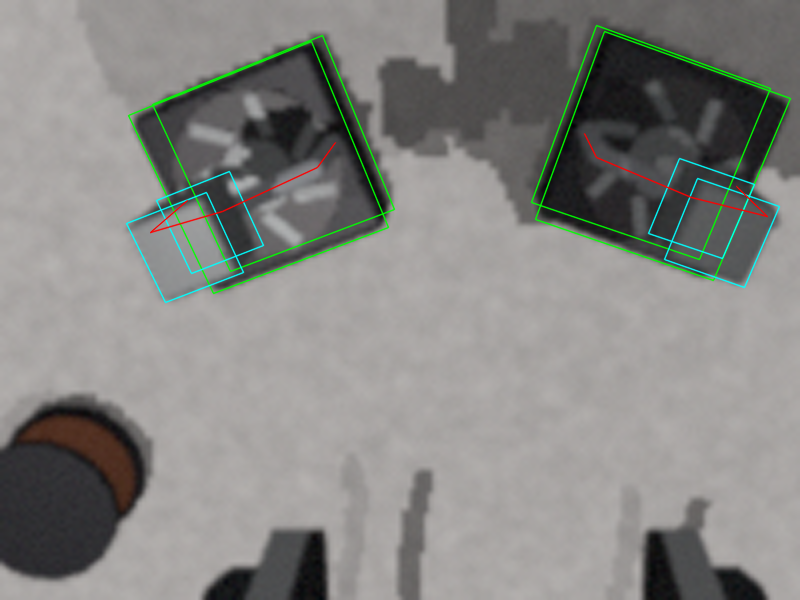

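View pics/d1_1.png

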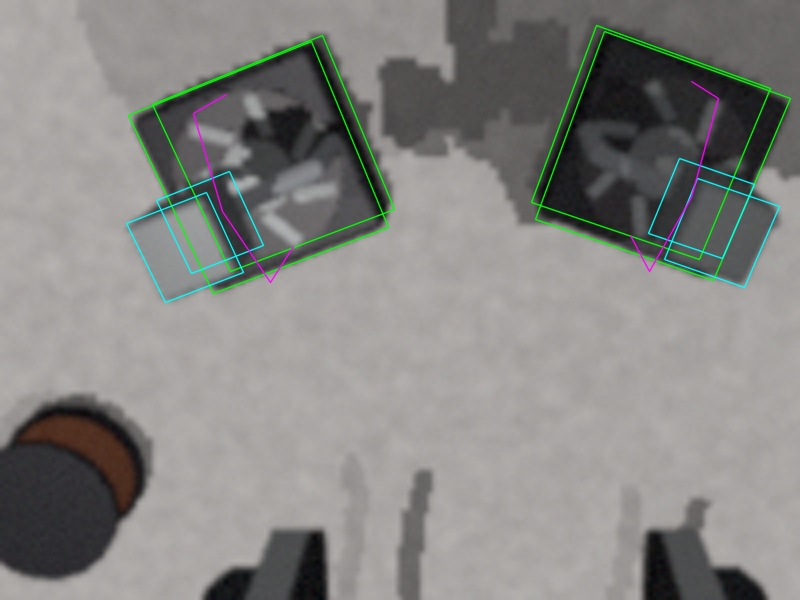

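View pics/d2_0.png

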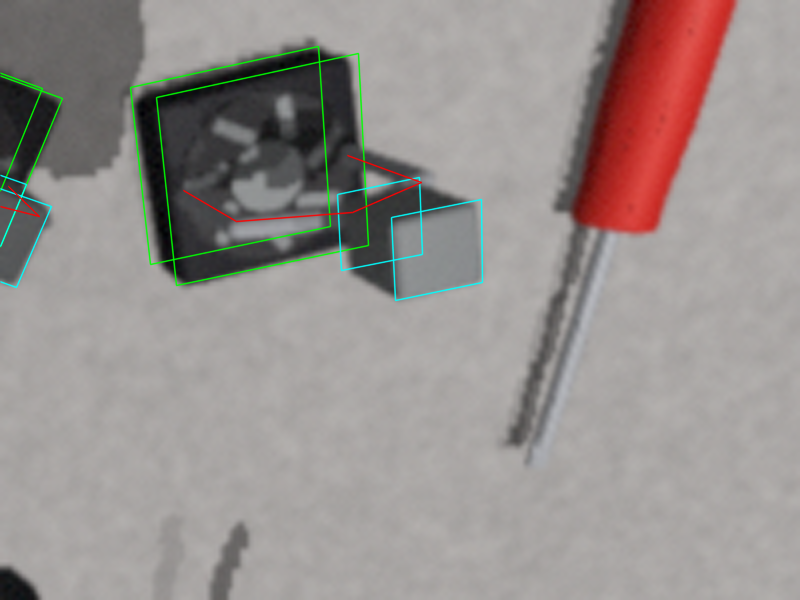

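Request:
{"op": "jog_arm", "data": {
  "commands": [
    {"grip":0.1,"dx":0,"dy":0,"dz":0,"turn":-7},
    {"grip":0.1,"dx":0,"dy":0,"dz":0,"turn":-7},
    {"grip":0.1,"dx":0,"dy":0,"dz":0,"turn":-7},
    {"grip":0.1,"dx":-3,"dy":0,"dz":2.1,"turn":0},
    {"grip":0.1,"dx":-2.8,"dy":0,"dz":2,"turn":0},
    {"grip":0.1,"dx":0,"dy":4,"dz":0,"turn":0},
    {"grip":0.1,"dx":0,"dy":4,"dz":0,"turn":0},
    {"grip":0.1,"dx":0,"dy":0,"dz":0,"turn":0},
    {"grip":0.1,"dx":0,"dy":0,"dz":0,"turn":0},
    {"grip":0.1,"dx":0,"dy":0,"dz":0,"turn":0}
  ]
}}

```text
time: 27.0
position: [0.4474, 0.0418, 0.1607]
ee_rot: [-1.014, -1.476, 1.473]
force: [-0.7, 1.1, 0.1]
grip_width: 0.549
```

```bash
python3 - <<'E'
from fanfit import *
move(.4466,.0415,.094,111)
c=cam("wrist"); im=vision.grab_frame("wrist"); off=np.array([150,100])
big=cv2.resize(im[100:284,150:362],None,fx=3.5,fy=3.5,interpolation=cv2.INTER_CUBIC)
drawfan(big,c,(.4466,.0415,np.radians(21)),3.5,off,0); cv2.imwrite("pics/e1.png",big[:,:,::-1])
E
```

```text
t 27.00 tcp [0.4474 0.0418 0.1607] x [-0.359  0.933 -0.   ] y [ 0.002  0.001 -1.   ] z [-0.933 -0.359 -0.002] F [-0.7  1.1  0.1] g 0.549
q [-0.7   0.22  0.61  2.12 -0.17  0.84  1.95]
cm tool dx,dy,dz [-0.    6.67  0.1 ] yaw now 111.02
turn 0.02
```

View pics/e1.png

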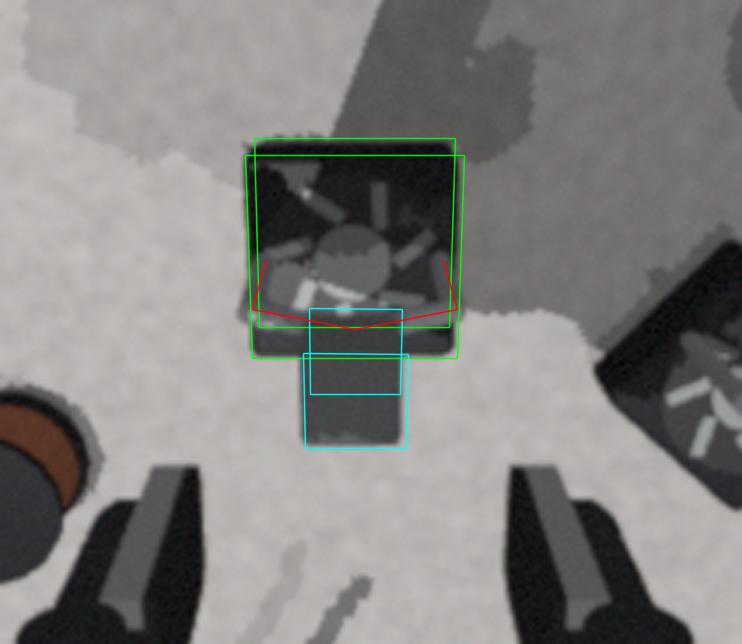

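Request:
{"op": "jog_arm", "data": {
  "commands": [
    {"grip":0.1,"dx":-0.1,"dy":3.5,"dz":0.1,"turn":0},
    {"grip":0.1,"dx":0,"dy":3.2,"dz":0,"turn":0},
    {"grip":0.1,"dx":0,"dy":0,"dz":0,"turn":0},
    {"grip":-1,"dx":0,"dy":0,"dz":0,"turn":0},
    {"grip":-1,"dx":0,"dy":0,"dz":0,"turn":0},
    {"grip":-1,"dx":0,"dy":0,"dz":0,"turn":0},
    {"grip":-1,"dx":0,"dy":0,"dz":0,"turn":0},
    {"grip":-1,"dx":0,"dy":0,"dz":0,"turn":0},
    {"grip":-1,"dx":0,"dy":0,"dz":0,"turn":0},
    {"grip":-1,"dx":0,"dy":0,"dz":0,"turn":0}
  ]
}}

```text
time: 28.05
position: [0.4469, 0.0407, 0.094]
ee_rot: [-1.014, -1.477, 1.472]
force: [-1.4, -0.1, 8.4]
grip_width: 0.221
```

```bash
python3 - <<'E'
from fanfit import *
move(.533,.0827,.147,83)
E
```

```text
t 28.05 tcp [0.4469 0.0407 0.094 ] x [-0.359  0.933  0.   ] y [ 0.003  0.001 -1.   ] z [-0.933 -0.359 -0.003] F [-1.4 -0.1  8.4] g 0.221
q [-0.64  0.35  0.56  2.17 -0.29  0.69  2.06]
cm tool dx,dy,dz [ 0.83 -5.28 -9.56] yaw now 111.04
turn 28.04
```

Request:
{"op": "jog_arm", "data": {
  "commands": [
    {"grip":-1,"dx":0,"dy":-2,"dz":0,"turn":0},
    {"grip":-1,"dx":0,"dy":-3.3,"dz":0,"turn":0},
    {"grip":-1,"dx":0,"dy":0,"dz":0,"turn":7},
    {"grip":-1,"dx":0,"dy":0,"dz":0,"turn":7},
    {"grip":-1,"dx":0,"dy":0,"dz":0,"turn":7},
    {"grip":-1,"dx":0,"dy":0,"dz":0,"turn":7},
    {"grip":-1,"dx":1.7,"dy":0,"dz":-2.7,"turn":0},
    {"grip":-1,"dx":1.7,"dy":0,"dz":-2.7,"turn":0},
    {"grip":-1,"dx":1.8,"dy":0,"dz":-2.6,"turn":0},
    {"grip":-1,"dx":0,"dy":0,"dz":0,"turn":0}
  ]
}}

```text
time: 29.05
position: [0.5346, 0.0845, 0.1466]
ee_rot: [-1.265, -1.123, 1.119]
force: [-1.8, -0.5, -1.8]
grip_width: 0.224
```

```bash
python3 - <<'E'
from fanfit import *
move(.5927,.0753,.147,83)
save("wrist","e2",None,None,1.5)
save("scene","e2s",None,(210,150,370,330),3.3)
E
```

```text
t 29.05 tcp [0.5346 0.0845 0.1466] x [0.119 0.993 0.001] y [ 0.003  0.    -1.   ] z [-0.993  0.119 -0.003] F [-1.8 -0.5 -1.8] g 0.224
q [-0.74  0.44  0.65  1.92 -0.34  0.89  1.54]
cm tool dx,dy,dz [-0.22 -0.02 -5.88] yaw now 83.16
turn 0.16
```

View pics/e2.png

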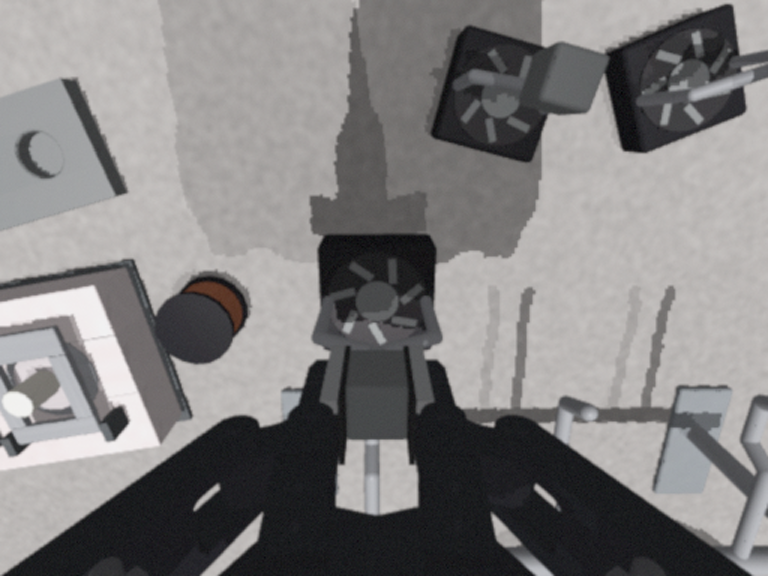

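View pics/e2s.png

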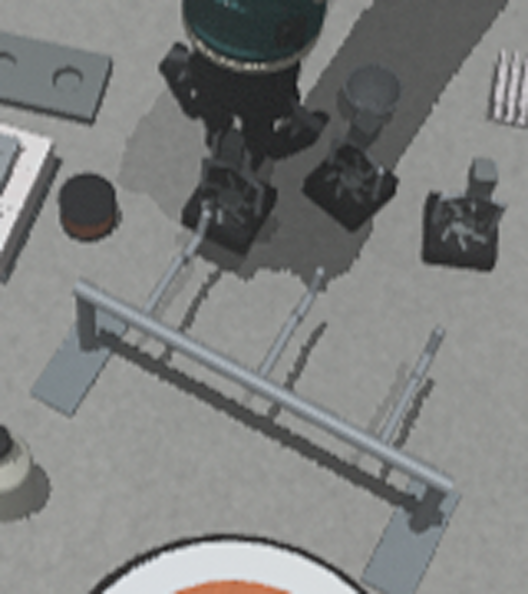

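Request:
{"op": "jog_arm", "data": {
  "commands": [
    {"grip":-1,"dx":-0.2,"dy":0,"dz":-1,"turn":0},
    {"grip":-1,"dx":0,"dy":0,"dz":-1.2,"turn":0},
    {"grip":-1,"dx":0,"dy":0,"dz":-1.2,"turn":0},
    {"grip":-1,"dx":0,"dy":0,"dz":-1.2,"turn":0},
    {"grip":-1,"dx":0,"dy":0,"dz":-1.3,"turn":0},
    {"grip":-1,"dx":0,"dy":0,"dz":0,"turn":0},
    {"grip":-1,"dx":0,"dy":0.8,"dz":0,"turn":0},
    {"grip":-1,"dx":0,"dy":0.8,"dz":0,"turn":0},
    {"grip":-1,"dx":0,"dy":0.4,"dz":0,"turn":0},
    {"grip":-1,"dx":0,"dy":0,"dz":0,"turn":0}
  ]
}}

```text
time: 30.15
position: [0.5892, 0.0731, 0.1242]
ee_rot: [-1.264, -1.118, 1.12]
force: [-0.2, 0.5, -2.1]
grip_width: 0.223
```

```bash
python3 - <<'E'
from fanfit import *
move(.5927,.0753,.116,83)
save("wrist","e3",None,None,1.5)
save("scene","e3s",None,(210,150,330,285),4.2)
E
```

```text
t 30.15 tcp [0.5892 0.0731 0.1242] x [ 0.122  0.993 -0.   ] y [-0.001 -0.    -1.   ] z [-0.993  0.122  0.001] F [-0.2  0.5 -2.1] g 0.223
q [-0.64  0.56  0.62  1.8  -0.4   0.91  1.61]
cm tool dx,dy,dz [ 0.26  0.82 -0.33] yaw now 83.02
turn 0.02
```

View pics/e3s.png

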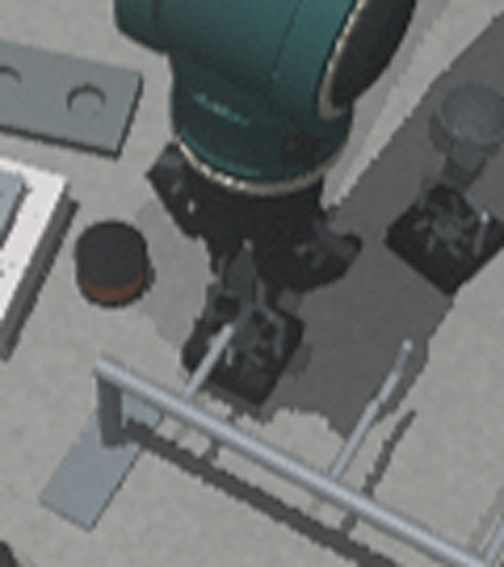

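Request:
{"op": "jog_arm", "data": {
  "commands": [
    {"grip":-1,"dx":0.2,"dy":0,"dz":-0.3,"turn":0},
    {"grip":-1,"dx":0,"dy":0.3,"dz":0,"turn":0},
    {"grip":-1,"dx":0,"dy":0.3,"dz":0,"turn":0},
    {"grip":-1,"dx":0,"dy":0.2,"dz":0,"turn":0},
    {"grip":-1,"dx":0,"dy":0.1,"dz":0,"turn":0},
    {"grip":-1,"dx":0,"dy":0,"dz":0,"turn":0},
    {"grip":-1,"dx":0,"dy":0,"dz":0,"turn":0},
    {"grip":-1,"dx":0,"dy":0,"dz":0,"turn":0},
    {"grip":-1,"dx":0,"dy":0,"dz":0,"turn":0},
    {"grip":-1,"dx":0,"dy":0,"dz":0,"turn":0}
  ]
}}

```text
time: 31.25
position: [0.5931, 0.0746, 0.1165]
ee_rot: [-1.264, -1.119, 1.119]
force: [-3.7, -0.3, 8.1]
grip_width: 0.223
```

Request:
{"op": "jog_arm", "data": {
  "commands": [
    {"grip":-0.8,"dx":0,"dy":0,"dz":0,"turn":0},
    {"grip":-0.6,"dx":0,"dy":0,"dz":0,"turn":0},
    {"grip":-0.3,"dx":0,"dy":0,"dz":0,"turn":0},
    {"grip":0,"dx":0,"dy":0,"dz":0,"turn":0},
    {"grip":0,"dx":0,"dy":0,"dz":0,"turn":0},
    {"grip":0,"dx":0,"dy":-1,"dz":0,"turn":0},
    {"grip":0,"dx":0,"dy":-3,"dz":0,"turn":0},
    {"grip":0,"dx":0,"dy":-5,"dz":0,"turn":0},
    {"grip":0,"dx":0,"dy":-4,"dz":1,"turn":0},
    {"grip":0,"dx":0,"dy":0,"dz":3,"turn":0}
  ]
}}

```text
time: 32.25
position: [0.5562, 0.0787, 0.2513]
ee_rot: [-1.27, -1.124, 1.113]
force: [0.3, 0.9, -0.7]
grip_width: 0.5
```

```bash
python3 - <<'E'
from fanfit import *
tool()
save("wrist","e4",None,None,1.5)
save("scene","e4s",None,(210,150,330,285),4.2)
E
```

```text
t 32.25 tcp [0.5562 0.0787 0.2513] x [0.123 0.992 0.002] y [ 0.008  0.001 -1.   ] z [-0.992  0.123 -0.008] F [ 0.3  0.9 -0.7] g 0.500
q [-0.77  0.34  0.71  1.78 -0.25  1.11  1.48]
```

View pics/e4.png

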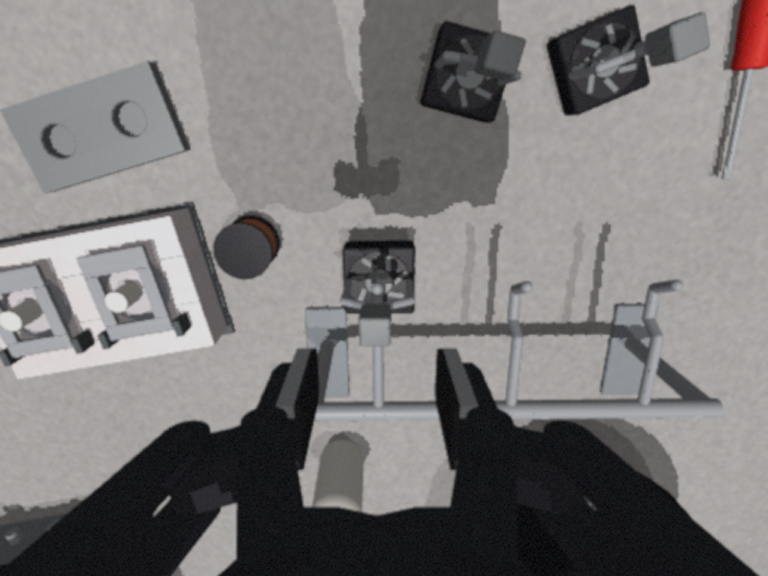

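View pics/e4s.png

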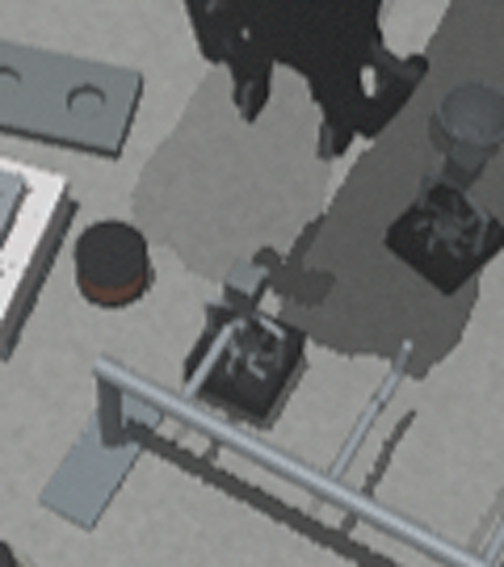

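Request:
{"op": "jog_arm", "data": {
  "commands": [
    {"grip":0.1,"dx":1.8,"dy":0,"dz":3,"turn":0},
    {"grip":0.1,"dx":1.8,"dy":0,"dz":3,"turn":0},
    {"grip":0.1,"dx":1.8,"dy":0,"dz":3.1,"turn":0},
    {"grip":0.1,"dx":1.7,"dy":0,"dz":3.1,"turn":0},
    {"grip":0.1,"dx":0,"dy":3,"dz":0,"turn":6},
    {"grip":0.1,"dx":0,"dy":3,"dz":0,"turn":6},
    {"grip":0.1,"dx":0,"dy":2.6,"dz":0,"turn":0},
    {"grip":0.1,"dx":0,"dy":0,"dz":0,"turn":0},
    {"grip":0.1,"dx":0,"dy":0,"dz":0,"turn":0},
    {"grip":0.1,"dx":0,"dy":0,"dz":0,"turn":0}
  ]
}}

```text
time: 33.35
position: [0.4417, 0.165, 0.1614]
ee_rot: [-1.348, -0.963, 0.96]
force: [-0.5, 0.3, -0.4]
grip_width: 0.552
```

```bash
cat > look.py <<'E'
import sys
from fanfit import *
x,y,a,name=float(sys.argv[1]),float(sys.argv[2]),float(sys.argv[3]),sys.argv[4]
move(x,y,.094,a+90)
c=cam("wrist"); im=vision.grab_frame("wrist"); off=np.array([150,100])
big=cv2.resize(im[100:284,150:362],None,fx=3.5,fy=3.5,interpolation=cv2.INTER_CUBIC)
drawfan(big,c,(x,y,np.radians(a)),3.5,off,0); cv2.imwrite(f"pics/{name}.png",big[:,:,::-1])
E
python3 look.py .443 .164 -19 f1
```

```text
t 33.35 tcp [0.4417 0.165  0.1614] x [0.325 0.946 0.001] y [ 0.001  0.001 -1.   ] z [-0.946  0.325 -0.001] F [-0.5  0.3 -0.4] g 0.552
q [-1.01  0.28  0.68  2.07 -0.23  0.86  1.04]
cm tool dx,dy,dz [-0.06  6.74 -0.15] yaw now 71.02
turn 0.02
```

View pics/f1.png

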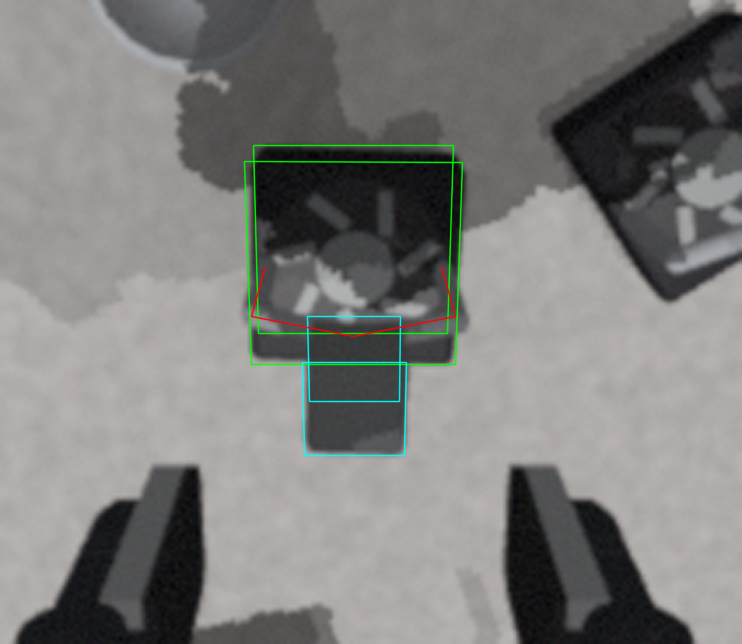

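Request:
{"op": "jog_arm", "data": {
  "commands": [
    {"grip":0.1,"dx":0,"dy":3.5,"dz":-0.1,"turn":0},
    {"grip":0.1,"dx":0,"dy":3.2,"dz":0,"turn":0},
    {"grip":0.1,"dx":0,"dy":0,"dz":0,"turn":0},
    {"grip":-1,"dx":0,"dy":0,"dz":0,"turn":0},
    {"grip":-1,"dx":0,"dy":0,"dz":0,"turn":0},
    {"grip":-1,"dx":0,"dy":0,"dz":0,"turn":0},
    {"grip":-1,"dx":0,"dy":0,"dz":0,"turn":0},
    {"grip":-1,"dx":0,"dy":0,"dz":0,"turn":0},
    {"grip":-1,"dx":0,"dy":0,"dz":0,"turn":0},
    {"grip":-1,"dx":0,"dy":-2,"dz":0,"turn":0}
  ]
}}

```text
time: 34.4
position: [0.4414, 0.1644, 0.1134]
ee_rot: [-1.348, -0.961, 0.963]
force: [-0.6, -0.0, -1.8]
grip_width: 0.222
```

Request:
{"op": "jog_arm", "data": {
  "commands": [
    {"grip":-1,"dx":0,"dy":-3.3,"dz":0,"turn":0},
    {"grip":-1,"dx":0,"dy":0,"dz":0,"turn":-6},
    {"grip":-1,"dx":0,"dy":0,"dz":0,"turn":-6},
    {"grip":-1,"dx":1,"dy":0,"dz":-2.5,"turn":0},
    {"grip":-1,"dx":1,"dy":0,"dz":-2.5,"turn":0},
    {"grip":-1,"dx":1,"dy":0,"dz":-2.5,"turn":0},
    {"grip":-1,"dx":0,"dy":0,"dz":-2.4,"turn":0},
    {"grip":-1,"dx":0,"dy":0,"dz":0,"turn":0},
    {"grip":-1,"dx":0,"dy":0,"dz":0,"turn":0},
    {"grip":-1,"dx":0,"dy":0,"dz":0,"turn":0}
  ]
}}

```text
time: 35.4
position: [0.5433, 0.1825, 0.1468]
ee_rot: [-1.264, -1.12, 1.119]
force: [-0.8, 0.1, -3.0]
grip_width: 0.222
```

```bash
python3 - <<'E'
from fanfit import *
move(.605,.1745,.147,83)
save("wrist","f2",None,None,1.5)
E
```

```text
t 35.40 tcp [0.5433 0.1825 0.1468] x [0.121 0.993 0.001] y [ 0.  0. -1.] z [-0.993  0.121 -0.   ] F [-0.8  0.1 -3. ] g 0.222
q [-0.84  0.48  0.6   1.84 -0.33  0.92  1.36]
cm tool dx,dy,dz [-0.04 -0.02 -6.22] yaw now 83.03
turn 0.03
```

View pics/f2.png

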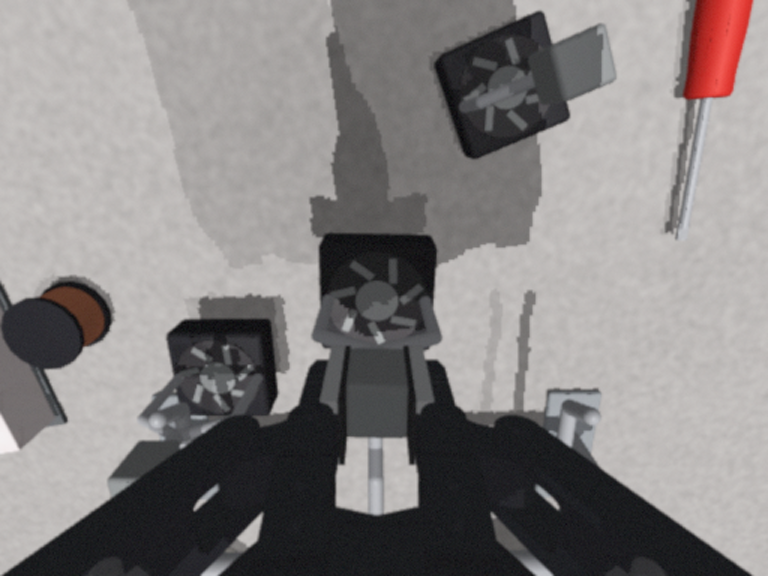

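Request:
{"op": "jog_arm", "data": {
  "commands": [
    {"grip":-1,"dx":0,"dy":0,"dz":-1.5,"turn":0},
    {"grip":-1,"dx":0,"dy":0,"dz":-1.5,"turn":0},
    {"grip":-1,"dx":0,"dy":0,"dz":-1.5,"turn":0},
    {"grip":-1,"dx":0,"dy":0,"dz":-1.7,"turn":0},
    {"grip":-1,"dx":0,"dy":0,"dz":0,"turn":0},
    {"grip":-1,"dx":0,"dy":1,"dz":0,"turn":0},
    {"grip":-1,"dx":0,"dy":1,"dz":0,"turn":0},
    {"grip":-1,"dx":0,"dy":0.5,"dz":0,"turn":0},
    {"grip":-1,"dx":0,"dy":0,"dz":0,"turn":0},
    {"grip":-1,"dx":0,"dy":0,"dz":0,"turn":0}
  ]
}}

```text
time: 36.45
position: [0.6051, 0.1747, 0.121]
ee_rot: [-1.264, -1.119, 1.119]
force: [-0.9, -0.1, -2.8]
grip_width: 0.218
```

```bash
python3 - <<'E'
from fanfit import *
move(.605,.1745,.116,83)
E
```

```text
t 36.45 tcp [0.6051 0.1747 0.121 ] x [ 0.122  0.993 -0.   ] y [-0. -0. -1.] z [-0.993  0.122  0.   ] F [-0.9 -0.1 -2.8] g 0.218
q [-0.74  0.61  0.56  1.71 -0.39  0.94  1.43]
cm tool dx,dy,dz [-0.03  0.5   0.01] yaw now 83.02
turn 0.02
```

Request:
{"op": "jog_arm", "data": {
  "commands": [
    {"grip":-1,"dx":0,"dy":0.3,"dz":0,"turn":0},
    {"grip":-1,"dx":0,"dy":0.3,"dz":0,"turn":0},
    {"grip":-1,"dx":0,"dy":0,"dz":0,"turn":0},
    {"grip":-1,"dx":0,"dy":0,"dz":0,"turn":0},
    {"grip":-1,"dx":0,"dy":0,"dz":0,"turn":0},
    {"grip":-1,"dx":0,"dy":0,"dz":0,"turn":0},
    {"grip":-1,"dx":0,"dy":0,"dz":0,"turn":0},
    {"grip":-1,"dx":0,"dy":0,"dz":0,"turn":0},
    {"grip":-1,"dx":0,"dy":0,"dz":0,"turn":0},
    {"grip":-1,"dx":0,"dy":0,"dz":0,"turn":0}
  ]
}}

```text
time: 37.45
position: [0.6066, 0.1742, 0.1168]
ee_rot: [-1.266, -1.121, 1.117]
force: [-1.4, -3.1, 16.7]
grip_width: 0.218
```

Contact as expected; release and back off.

Request:
{"op": "jog_arm", "data": {
  "commands": [
    {"grip":-0.8,"dx":0,"dy":-0.1,"dz":0,"turn":0},
    {"grip":-0.6,"dx":0,"dy":0,"dz":0,"turn":0},
    {"grip":-0.3,"dx":0,"dy":0,"dz":0,"turn":0},
    {"grip":0,"dx":0,"dy":0,"dz":0,"turn":0},
    {"grip":0,"dx":0,"dy":0,"dz":0,"turn":0},
    {"grip":0,"dx":0,"dy":-1,"dz":0,"turn":0},
    {"grip":0,"dx":0,"dy":-3,"dz":0,"turn":0},
    {"grip":0,"dx":0,"dy":-5,"dz":0,"turn":0},
    {"grip":0,"dx":0,"dy":-4,"dz":1,"turn":0},
    {"grip":0,"dx":0,"dy":0,"dz":3,"turn":0}
  ]
}}

```text
time: 38.45
position: [0.5685, 0.1789, 0.2516]
ee_rot: [-1.269, -1.124, 1.112]
force: [-0.1, 0.1, -1.0]
grip_width: 0.499
```

```bash
python3 - <<'E'
from fanfit import *
move(.4469,.266,.165,102.5)
save("wrist","f4",None,None,1.5)
save("scene","f4s",None,(210,150,370,330),3.3)
E
```

```text
t 38.45 tcp [0.5685 0.1789 0.2516] x [0.124 0.992 0.003] y [ 0.008  0.002 -1.   ] z [-0.992  0.124 -0.007] F [-0.1  0.1 -1. ] g 0.499
q [-0.85  0.4   0.65  1.69 -0.26  1.13  1.31]
cm tool dx,dy,dz [ 7.11  8.59 13.21] yaw now 82.90
turn -19.6
```

View pics/f4.png

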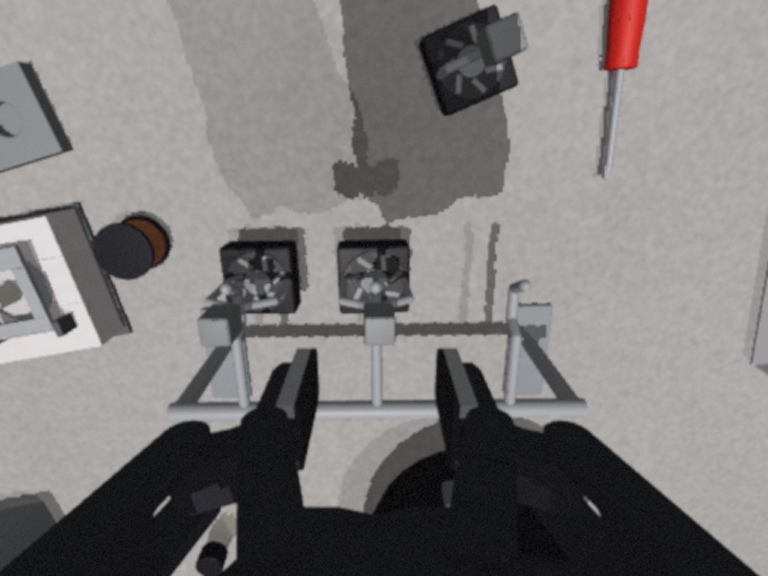

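View pics/f4s.png

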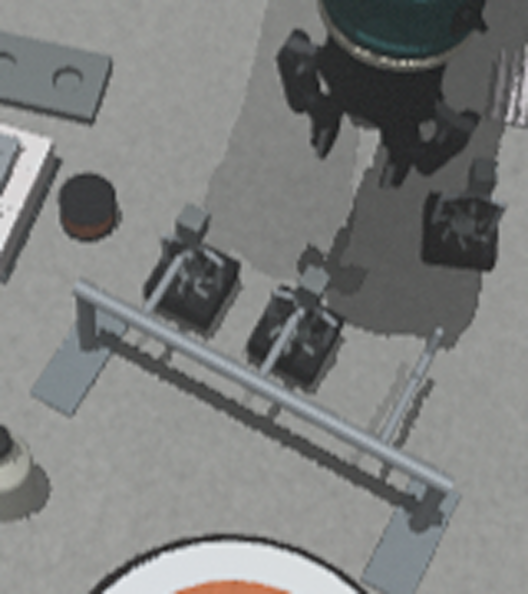

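Both hang straight. Third fan.

Request:
{"op": "jog_arm", "data": {
  "commands": [
    {"grip":0.1,"dx":1.8,"dy":0,"dz":3.3,"turn":0},
    {"grip":0.1,"dx":1.8,"dy":0,"dz":3.3,"turn":0},
    {"grip":0.1,"dx":1.8,"dy":0,"dz":3.3,"turn":0},
    {"grip":0.1,"dx":1.7,"dy":0,"dz":3.3,"turn":0},
    {"grip":0.1,"dx":0,"dy":3,"dz":0,"turn":-6.5},
    {"grip":0.1,"dx":0,"dy":3,"dz":0,"turn":-6.5},
    {"grip":0.1,"dx":0,"dy":2.6,"dz":0,"turn":-6.5},
    {"grip":0.1,"dx":0,"dy":0,"dz":0,"turn":0},
    {"grip":0.1,"dx":0,"dy":0,"dz":0,"turn":0},
    {"grip":0.1,"dx":0,"dy":0,"dz":0,"turn":0}
  ]
}}

```text
time: 39.55
position: [0.444, 0.2664, 0.1615]
ee_rot: [-1.1, -1.368, 1.365]
force: [0.4, -0.7, -0.4]
grip_width: 0.547
```

```bash
python3 look.py .4469 .266 12.5 g1
```

```text
t 39.55 tcp [0.444  0.2664 0.1615] x [-0.214  0.977  0.001] y [ 0.001  0.001 -1.   ] z [-0.977 -0.214 -0.002] F [ 0.4 -0.7 -0.4] g 0.547
q [-1.04  0.34  0.53  1.96 -0.22  0.89  1.39]
cm tool dx,dy,dz [-0.1   6.75 -0.27] yaw now 102.34
turn -0.16
```

View pics/g1.png

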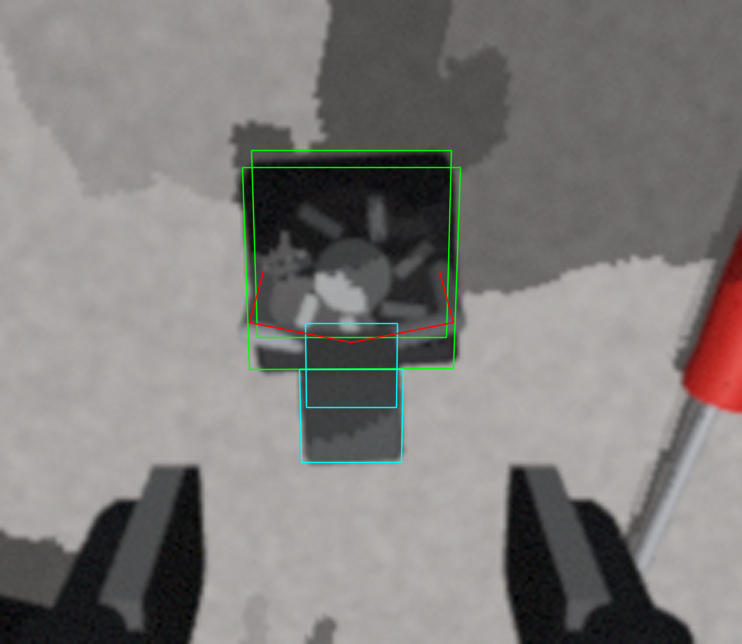

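Request:
{"op": "jog_arm", "data": {
  "commands": [
    {"grip":0.1,"dx":0,"dy":3.5,"dz":-0.3,"turn":-1.5},
    {"grip":0.1,"dx":0,"dy":3.2,"dz":0,"turn":0},
    {"grip":0.1,"dx":0,"dy":0,"dz":0,"turn":0},
    {"grip":-1,"dx":0,"dy":0,"dz":0,"turn":0},
    {"grip":-1,"dx":0,"dy":0,"dz":0,"turn":0},
    {"grip":-1,"dx":0,"dy":0,"dz":0,"turn":0},
    {"grip":-1,"dx":0,"dy":0,"dz":0,"turn":0},
    {"grip":-1,"dx":0,"dy":0,"dz":0,"turn":0},
    {"grip":-1,"dx":0,"dy":0,"dz":0,"turn":0},
    {"grip":-1,"dx":0,"dy":-2,"dz":0,"turn":0}
  ]
}}

```text
time: 40.6
position: [0.4457, 0.2665, 0.1133]
ee_rot: [-1.083, -1.386, 1.388]
force: [-0.3, 0.2, -0.9]
grip_width: 0.224
```

Request:
{"op": "jog_arm", "data": {
  "commands": [
    {"grip":-1,"dx":0,"dy":-3.3,"dz":0,"turn":7},
    {"grip":-1,"dx":0,"dy":0,"dz":0,"turn":7},
    {"grip":-1,"dx":0,"dy":0,"dz":0,"turn":7},
    {"grip":-1,"dx":0.9,"dy":0,"dz":-2.7,"turn":0},
    {"grip":-1,"dx":0.9,"dy":0,"dz":-2.7,"turn":0},
    {"grip":-1,"dx":1,"dy":0,"dz":-2.7,"turn":0},
    {"grip":-1,"dx":0,"dy":0,"dz":-2.7,"turn":0},
    {"grip":-1,"dx":0,"dy":0,"dz":0,"turn":0},
    {"grip":-1,"dx":0,"dy":0,"dz":0,"turn":0},
    {"grip":-1,"dx":0,"dy":0,"dz":0,"turn":0}
  ]
}}

```text
time: 41.6
position: [0.5562, 0.2818, 0.1468]
ee_rot: [-1.264, -1.12, 1.119]
force: [-0.4, 0.2, -2.6]
grip_width: 0.223
```

```bash
python3 - <<'E'
from fanfit import *
move(.6173,.2737,.147,83)
save("wrist","g2",None,None,1.5)
E
```

```text
t 41.60 tcp [0.5562 0.2818 0.1468] x [0.121 0.993 0.001] y [ 0.     0.001 -1.   ] z [-0.993  0.121 -0.   ] F [-0.4  0.2 -2.6] g 0.223
q [-0.94  0.56  0.57  1.71 -0.36  0.98  1.22]
cm tool dx,dy,dz [-0.06 -0.02 -6.16] yaw now 83.03
turn 0.03
```

View pics/g2.png

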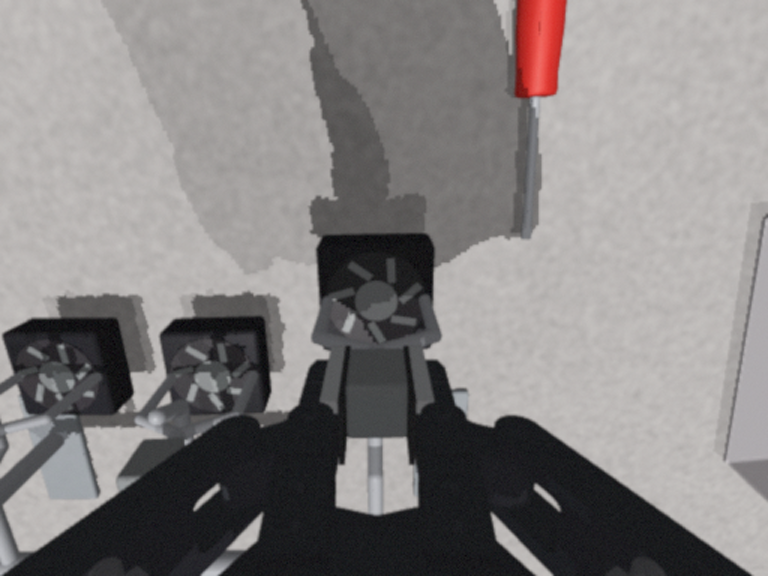

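Request:
{"op": "jog_arm", "data": {
  "commands": [
    {"grip":-1,"dx":0,"dy":0,"dz":-1.5,"turn":0},
    {"grip":-1,"dx":0,"dy":0,"dz":-1.5,"turn":0},
    {"grip":-1,"dx":0,"dy":0,"dz":-1.5,"turn":0},
    {"grip":-1,"dx":0,"dy":0,"dz":-1.6,"turn":0},
    {"grip":-1,"dx":0,"dy":0,"dz":0,"turn":0},
    {"grip":-1,"dx":0,"dy":1,"dz":0,"turn":0},
    {"grip":-1,"dx":0,"dy":1,"dz":0,"turn":0},
    {"grip":-1,"dx":0,"dy":0.5,"dz":0,"turn":0},
    {"grip":-1,"dx":0,"dy":0,"dz":0,"turn":0},
    {"grip":-1,"dx":0,"dy":0,"dz":0,"turn":0}
  ]
}}

```text
time: 42.65
position: [0.6171, 0.2741, 0.121]
ee_rot: [-1.264, -1.119, 1.119]
force: [-1.1, 0.2, -1.2]
grip_width: 0.223
```

Request:
{"op": "jog_arm", "data": {
  "commands": [
    {"grip":-1,"dx":0,"dy":0.3,"dz":0,"turn":0},
    {"grip":-1,"dx":0,"dy":0.2,"dz":0,"turn":0},
    {"grip":-1,"dx":0,"dy":0,"dz":0,"turn":0},
    {"grip":-1,"dx":0,"dy":0,"dz":0,"turn":0},
    {"grip":-1,"dx":0,"dy":0,"dz":0,"turn":0},
    {"grip":-1,"dx":0,"dy":0,"dz":0,"turn":0},
    {"grip":-1,"dx":0,"dy":0,"dz":0,"turn":0},
    {"grip":-1,"dx":0,"dy":0,"dz":0,"turn":0},
    {"grip":-1,"dx":0,"dy":0,"dz":0,"turn":0},
    {"grip":-1,"dx":0,"dy":0,"dz":0,"turn":0}
  ]
}}

```text
time: 43.65
position: [0.6178, 0.2742, 0.1173]
ee_rot: [-1.264, -1.12, 1.118]
force: [-4.3, -0.6, 13.9]
grip_width: 0.223
```

Request:
{"op": "jog_arm", "data": {
  "commands": [
    {"grip":-0.8,"dx":0,"dy":-0.1,"dz":0,"turn":0},
    {"grip":-0.6,"dx":0,"dy":0,"dz":0,"turn":0},
    {"grip":-0.3,"dx":0,"dy":0,"dz":0,"turn":0},
    {"grip":0,"dx":0,"dy":0,"dz":0,"turn":0},
    {"grip":0,"dx":0,"dy":0,"dz":0,"turn":0},
    {"grip":0,"dx":0,"dy":-1,"dz":0,"turn":0},
    {"grip":0,"dx":0,"dy":-3,"dz":0,"turn":0},
    {"grip":0,"dx":0,"dy":-5,"dz":0,"turn":0},
    {"grip":0,"dx":0,"dy":-4,"dz":1,"turn":0},
    {"grip":0,"dx":-2,"dy":-4,"dz":4,"turn":0}
  ]
}}

```text
time: 44.65
position: [0.5733, 0.2633, 0.2829]
ee_rot: [-1.266, -1.121, 1.118]
force: [-0.5, 1.4, 0.7]
grip_width: 0.499
```

Request:
{"op": "jog_arm", "data": {
  "commands": [
    {"grip":0,"dx":-4,"dy":0,"dz":3,"turn":0},
    {"grip":0,"dx":-4,"dy":0,"dz":3,"turn":0},
    {"grip":-0.5,"dx":-4,"dy":0,"dz":2,"turn":0},
    {"grip":-0.5,"dx":-4,"dy":0,"dz":0,"turn":0},
    {"grip":-0.5,"dx":0,"dy":0,"dz":0,"turn":0},
    {"grip":-0.5,"dx":0,"dy":0,"dz":0,"turn":0},
    {"grip":-0.5,"dx":0,"dy":0,"dz":0,"turn":0},
    {"grip":-0.5,"dx":0,"dy":0,"dz":0,"turn":0},
    {"grip":-0.5,"dx":0,"dy":0,"dz":0,"turn":0},
    {"grip":-0.5,"dx":0,"dy":0,"dz":0,"turn":0}
  ]
}}

```text
time: 45.65
position: [0.4734, 0.1139, 0.2802]
ee_rot: [-1.264, -1.119, 1.12]
force: [0.1, -0.6, 0.6]
grip_width: 0.253
```

```bash
python3 - <<'E'
from fanfit import *
move(.40,-.38,.3,83)
save("wrist","g4",None,None,1.5)
save("scene","g4s",None,(210,150,370,330),3.3)
E
```

```text
t 45.65 tcp [0.4734 0.1139 0.2802] x [ 0.121  0.993 -0.001] y [-0.    -0.001 -1.   ] z [-0.993  0.121  0.   ] F [ 0.1 -0.6  0.6] g 0.253
q [-0.96  0.14  0.73  1.91 -0.1   1.13  1.26]
cm tool dx,dy,dz [-49.92  -1.95   1.3 ] yaw now 83.04
turn 0.04
```

View pics/g4.png

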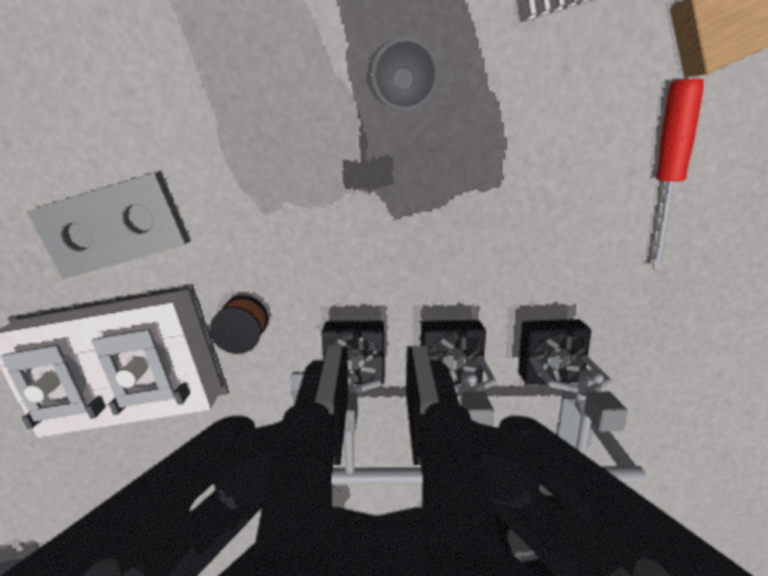

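View pics/g4s.png

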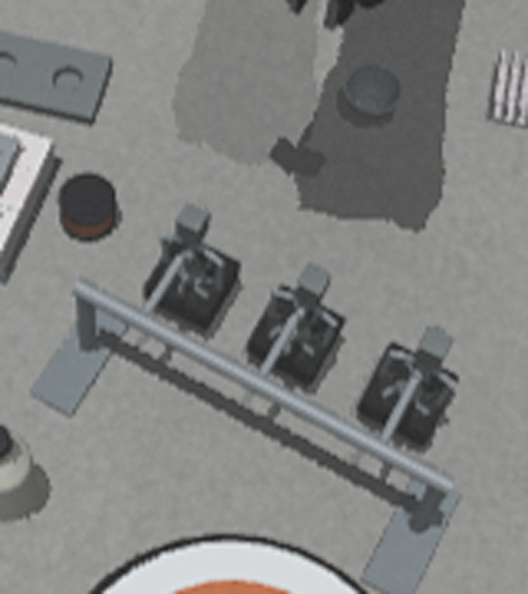

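Request:
{"op": "jog_arm", "data": {
  "commands": [
    {"grip":-1,"dx":-4,"dy":0,"dz":0,"turn":0},
    {"grip":-1,"dx":-4.5,"dy":0,"dz":0,"turn":0},
    {"grip":-1,"dx":-4.5,"dy":0,"dz":0,"turn":0},
    {"grip":-1,"dx":-4.5,"dy":0,"dz":0,"turn":0},
    {"grip":-1,"dx":-4.5,"dy":0,"dz":0,"turn":0},
    {"grip":-1,"dx":-4.5,"dy":0,"dz":0,"turn":0},
    {"grip":-1,"dx":-4.5,"dy":0,"dz":0,"turn":0},
    {"grip":-1,"dx":-4.5,"dy":0,"dz":0,"turn":0},
    {"grip":-1,"dx":-4.5,"dy":0,"dz":0,"turn":0},
    {"grip":-1,"dx":-4.5,"dy":0,"dz":0,"turn":0}
  ]
}}

```text
time: 46.75
position: [0.4191, -0.3296, 0.2803]
ee_rot: [-1.264, -1.12, 1.12]
force: [0.3, 0.4, -0.0]
grip_width: -0.0
```

```bash
python3 - <<'E'
from fanfit import *
move(.42,-.37,.25,90)
save("wrist","h1",None,None,1.5)
E
```

```text
t 46.75 tcp [ 0.4191 -0.3296  0.2803] x [ 0.121  0.993 -0.   ] y [ 0. -0. -1.] z [-0.993  0.121 -0.   ] F [ 0.3  0.4 -0. ] g -0.000
q [-0.21  0.32  1.01  1.81 -0.29  1.17  2.34]
cm tool dx,dy,dz [-4.    3.03 -0.58] yaw now 83.07
turn -6.93
```

View pics/h1.png

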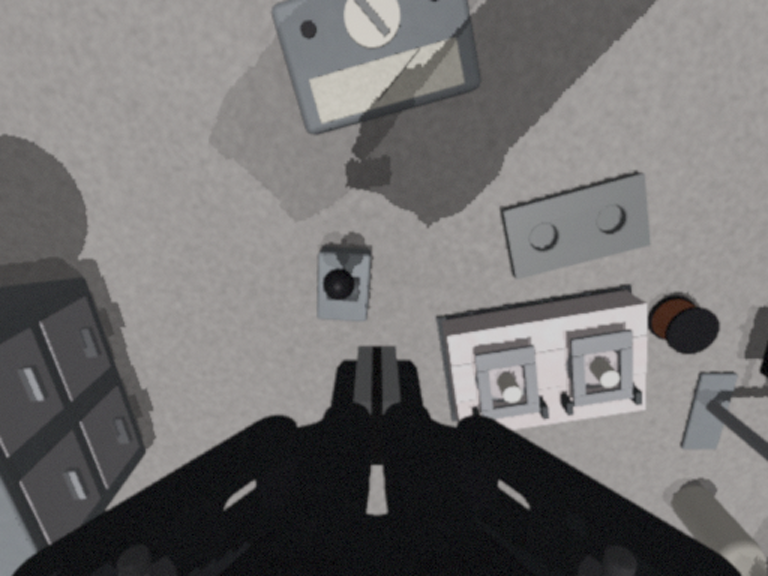

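```bash
python3 - <<'E'
from fanfit import *
c=cam("wrist"); im=cv2.resize(cv2.imread("pics/h1.png"),(512,384),interpolation=cv2.INTER_AREA)[:,:,::-1]
save("w","h1z",im,(190,150,270,225),8)
print(back(c,[(338/1.5,284/1.5)],.0834))
E
```

```text
[[ 0.44841264 -0.37420362  0.0834    ]]
```

View pics/h1z.png

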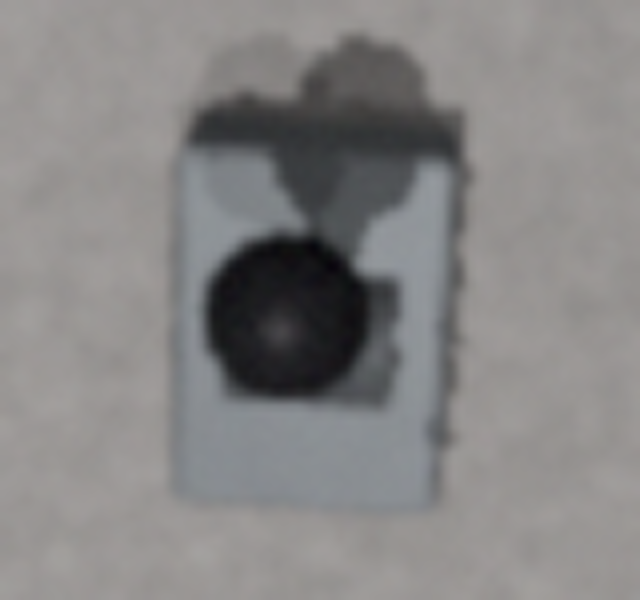

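```bash
python3 - <<'E'
from fanfit import *
c=cam("wrist"); f=lambda l:np.array(l)/8+[190,150]
P=back(c,f([(180,148),(455,158),(440,502),(175,498)]),.025)[:,:2]; print(P,P.mean(0))
e=lambda a,b:np.degrees(np.arctan2(*(P[b]-P[a])[::-1])); print(e(0,3),e(1,2),e(0,1)-90,e(3,2)-90,[np.linalg.norm(P[i]-P[(i+1)%4]) for i in range(4)])
print(back(c,f([(287,315)]),.0834))
C=P.mean(0)
for a in (-8,-5,-2): print(a,C+.0336*np.array([-np.cos(np.radians(a)),-np.sin(np.radians(a))]))
move(.39,-.37,.075,86)
E
```

```text
[[ 0.43499943 -0.39551328]
 [ 0.4429874  -0.34758399]
 [ 0.50834442 -0.35912231]
 [ 0.50130622 -0.40787315]] [ 0.47190937 -0.37752318]
-10.559001299898382 -10.011997505769624 -9.46203069137809 -8.215081597383346 [np.float64(0.04859037217480831), np.float64(0.06636771406280599), np.float64(0.049256281714961825), np.float64(0.067448916249241)]
[[ 0.44855147 -0.37354835  0.0834    ]]
-8 [ 0.43863636 -0.37284696]
-5 [ 0.43843722 -0.37459475]
-2 [ 0.43832983 -0.37635056]
t 46.80 tcp [ 0.4159 -0.3368  0.2806] x [ 0.128  0.992 -0.003] y [-0.    -0.003 -1.   ] z [-0.992  0.128 -0.   ] F [-7.2 -0.8 -3.1] g 0.000
q [-0.2   0.33  1.01  1.8  -0.3   1.17  2.35]
cm tool dx,dy,dz [-3.56 20.58  2.14] yaw now 82.62
turn -3.38
```

Request:
{"op": "jog_arm", "data": {
  "commands": [
    {"grip":-1,"dx":0,"dy":0,"dz":0,"turn":0},
    {"grip":-1,"dx":0,"dy":0,"dz":0,"turn":0},
    {"grip":-1,"dx":0,"dy":0,"dz":0,"turn":0},
    {"grip":-1,"dx":0,"dy":0,"dz":0,"turn":0},
    {"grip":-1,"dx":0,"dy":0,"dz":0,"turn":0},
    {"grip":-1,"dx":0,"dy":0,"dz":0,"turn":0},
    {"grip":-1,"dx":0,"dy":0,"dz":0,"turn":0},
    {"grip":-1,"dx":0,"dy":0,"dz":0,"turn":0},
    {"grip":-1,"dx":0,"dy":0,"dz":0,"turn":0},
    {"grip":-1,"dx":0,"dy":0,"dz":0,"turn":0}
  ]
}}

```text
time: 47.8
position: [0.4192, -0.3281, 0.2803]
ee_rot: [-1.264, -1.119, 1.119]
force: [-0.1, -0.4, -0.5]
grip_width: 0.002
```

```bash
python3 - <<'E'
from fanfit import *
tool(); c=cam("wrist"); im=vision.grab_frame("wrist"); tool()
save("w","h2z",im,(190,150,270,225),8)
E
```

```text
t 47.80 tcp [ 0.4192 -0.3281  0.2803] x [ 0.122  0.993 -0.   ] y [-0. -0. -1.] z [-0.993  0.122  0.   ] F [-0.1 -0.4 -0.5] g 0.002
q [-0.21  0.32  1.01  1.81 -0.29  1.17  2.34]
t 47.85 tcp [ 0.4192 -0.3281  0.2803] x [ 0.122  0.993 -0.   ] y [-0. -0. -1.] z [-0.993  0.122  0.   ] F [ 0.1  0.4 -0.1] g 0.001
q [-0.21  0.32  1.01  1.81 -0.29  1.17  2.34]
```

View pics/h2z.png

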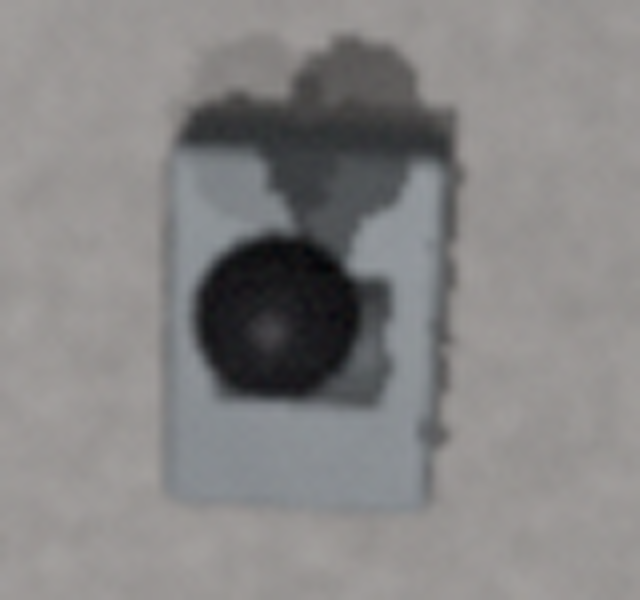

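```bash
python3 - <<'E'
from fanfit import *
c=cam("wrist"); f=lambda l:np.array(l)/8+[190,150]
P=back(c,f([(170,148),(447,158),(430,502),(167,498)]),.025)[:,:2]; print(P,P.mean(0))
e=lambda a,b:np.degrees(np.arctan2(*(P[b]-P[a])[::-1])); print(e(0,3),e(1,2),e(0,1)-90,e(3,2)-90)
print(back(c,f([(277,315)]),.0834), back(c,f([(300,342)]),.03))
C=P.mean(0)
for a in (-10,-6): print(a,C+.0336*np.array([-np.cos(np.radians(a)),-np.sin(np.radians(a))]))
E
```

```text
[[ 0.43842879 -0.38755274]
 [ 0.44616353 -0.33928685]
 [ 0.51147994 -0.35080802]
 [ 0.50476175 -0.3991627 ]] [ 0.4752085  -0.36920258]
-9.927663404083816 -10.003515787505377 -9.10438672212912 -7.909791641142419
[[ 0.45183125 -0.36548365  0.0834    ]] [[ 0.47548711 -0.36949112  0.03      ]]
-10 [ 0.44211896 -0.363368  ]
-6 [ 0.44179257 -0.36569042]
```

```bash
python3 - <<'E'
from fanfit import *
c=cam("wrist"); s=cam("scene"); t=cam("top")
im=save("scene","h3",None,(130,110,180,160),10); save("top","h3t",None,(355,190,405,240),10)
def ray(c,uv):
    K,p,R=c; d=R@np.linalg.inv(K)@np.r_[uv,1]; return p,d/np.linalg.norm(d)
rs=[ray(c,np.array((277,315))/8+[190,150]),ray(s,(151,133)),ray(t,(388.5,223.5))]
for sub in ([0,1],[0,2],[1,2],[0,1,2]):
    A=sum(np.eye(3)-np.outer(d,d) for p,d in [rs[i] for i in sub]); b=sum((np.eye(3)-np.outer(d,d))@p for p,d in [rs[i] for i in sub]); print(sub,np.linalg.solve(A,b))
E
```

```text
[0, 1] [ 0.45073948 -0.36423237  0.08497395]
[0, 2] [ 0.44891356 -0.36409532  0.09052669]
[1, 2] [ 0.44892166 -0.36575322  0.08254911]
[0, 1, 2] [ 0.45002987 -0.3648557   0.08493853]
```

View pics/h3.png

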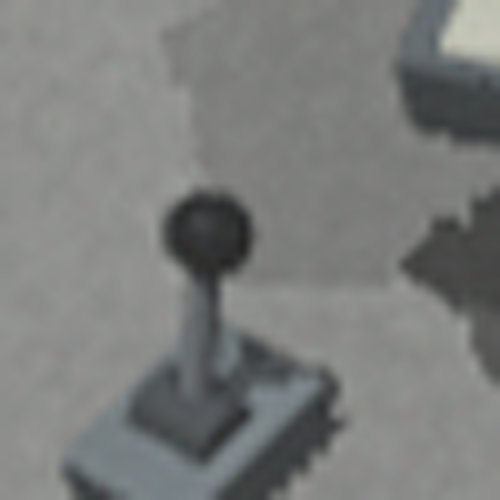

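View pics/h3t.png

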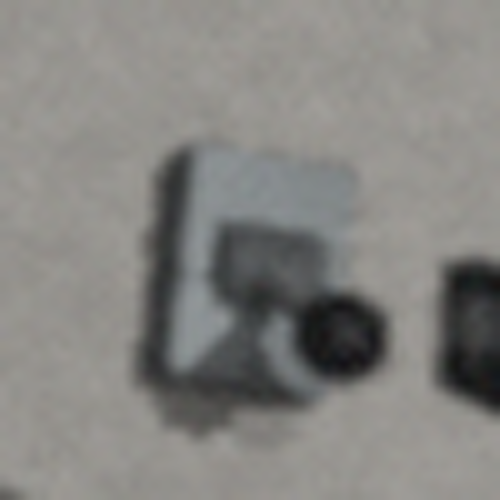

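Request:
{"op": "jog_arm", "data": {
  "commands": [
    {"grip":-1,"dx":0,"dy":0,"dz":0,"turn":2.5},
    {"grip":-1,"dx":-1.5,"dy":0,"dz":0.6,"turn":0},
    {"grip":-1,"dx":-1.6,"dy":0,"dz":0.6,"turn":0},
    {"grip":-1,"dx":0,"dy":3.5,"dz":0,"turn":0},
    {"grip":-1,"dx":0,"dy":4.5,"dz":0,"turn":0},
    {"grip":-1,"dx":0,"dy":4.5,"dz":0,"turn":0},
    {"grip":-1,"dx":0,"dy":4.5,"dz":0,"turn":0},
    {"grip":-1,"dx":0,"dy":3.7,"dz":0,"turn":0},
    {"grip":-1,"dx":0,"dy":0,"dz":0,"turn":0},
    {"grip":-1,"dx":0,"dy":0,"dz":0,"turn":0}
  ]
}}

```text
time: 48.95
position: [0.4022, -0.3572, 0.0742]
ee_rot: [-1.283, -1.085, 1.087]
force: [-0.8, -0.4, 1.2]
grip_width: -0.0
```

```bash
python3 - <<'E'
from fanfit import *
move(.450,-.365,.072,80.5)
save("wrist","h4",None,None,1.5)
E
```

```text
t 48.95 tcp [ 0.4022 -0.3572  0.0742] x [ 0.165  0.986 -0.   ] y [-0.001 -0.    -1.   ] z [-0.986  0.165  0.   ] F [-0.8 -0.4  1.2] g -0.000
q [ 0.06  0.61  0.79  1.97 -0.6   0.81  2.59]
cm tool dx,dy,dz [ 0.03  0.22 -4.85] yaw now 80.48
turn -0.02
```

View pics/h4.png

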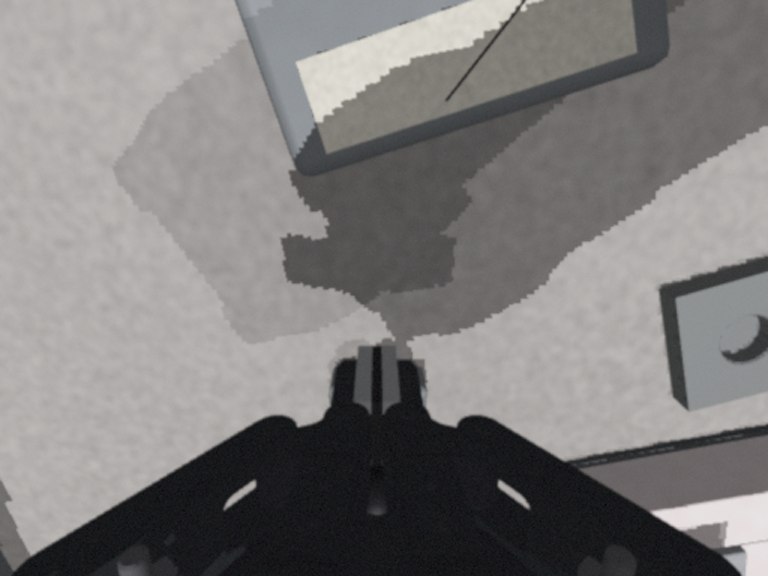

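Request:
{"op": "jog_arm", "data": {
  "commands": [
    {"grip":-1,"dx":0,"dy":0,"dz":-1,"turn":0},
    {"grip":-1,"dx":0,"dy":0,"dz":-1,"turn":0},
    {"grip":-1,"dx":0,"dy":0,"dz":-1,"turn":0},
    {"grip":-1,"dx":0,"dy":0,"dz":-1,"turn":0},
    {"grip":-1,"dx":0,"dy":0,"dz":-1,"turn":0},
    {"grip":-1,"dx":0,"dy":0,"dz":-1,"turn":0},
    {"grip":-1,"dx":0,"dy":0,"dz":-1,"turn":0},
    {"grip":-1,"dx":0,"dy":0,"dz":-1,"turn":0},
    {"grip":-1,"dx":0,"dy":0,"dz":-0.7,"turn":0},
    {"grip":-1,"dx":0,"dy":0,"dz":0,"turn":0}
  ]
}}

```text
time: 50.0
position: [0.4862, -0.3709, 0.0725]
ee_rot: [-1.279, -1.083, 1.087]
force: [-11.0, 1.9, -1.3]
grip_width: 0.002
```

Request:
{"op": "jog_arm", "data": {
  "commands": [
    {"grip":-1,"dx":0,"dy":0,"dz":-0.2,"turn":0},
    {"grip":-1,"dx":0,"dy":0,"dz":-0.2,"turn":0},
    {"grip":-1,"dx":0,"dy":0,"dz":-0.2,"turn":0},
    {"grip":-1,"dx":0,"dy":0,"dz":0,"turn":0},
    {"grip":-1,"dx":0,"dy":0,"dz":0,"turn":0},
    {"grip":-1,"dx":0,"dy":0,"dz":0,"turn":0},
    {"grip":-1,"dx":0,"dy":0,"dz":0,"turn":0},
    {"grip":-1,"dx":0,"dy":0,"dz":0,"turn":0},
    {"grip":-1,"dx":0,"dy":0,"dz":0,"turn":0},
    {"grip":-1,"dx":0,"dy":0,"dz":0,"turn":0}
  ]
}}

```text
time: 51.0
position: [0.4872, -0.3712, 0.0721]
ee_rot: [-1.273, -1.078, 1.086]
force: [-44.3, 16.3, 20.6]
grip_width: 0.003
```

Request:
{"op": "jog_arm", "data": {
  "commands": [
    {"grip":-1,"dx":0,"dy":0,"dz":0.6,"turn":0},
    {"grip":-1,"dx":0,"dy":0,"dz":2,"turn":0},
    {"grip":-1,"dx":0,"dy":0,"dz":3,"turn":0},
    {"grip":-1,"dx":0,"dy":0,"dz":3,"turn":0},
    {"grip":-1,"dx":0,"dy":-4,"dz":0,"turn":0},
    {"grip":-1,"dx":0,"dy":-5,"dz":0,"turn":0},
    {"grip":-1,"dx":0,"dy":-5,"dz":0,"turn":0},
    {"grip":-1,"dx":0,"dy":-5,"dz":0,"turn":0},
    {"grip":-1,"dx":0,"dy":0,"dz":0,"turn":0},
    {"grip":-1,"dx":0,"dy":0,"dz":0,"turn":0}
  ]
}}

```text
time: 52.0
position: [0.4099, -0.3578, 0.2642]
ee_rot: [-1.285, -1.088, 1.086]
force: [-0.6, 0.9, 0.2]
grip_width: 0.002
```

```bash
python3 - <<'E'
from fanfit import *
tool(); c=cam("wrist"); im=vision.grab_frame("wrist"); save("w","k1",im,None,1.5)
im=vision.grab_frame("scene"); save("s","k1s",im,(120,90,370,290),3.1)
save("s","k1z",im,(130,110,180,160),8)
save("top","k1t",None,(80,100,410,300),2.4)
E
```

```text
t 52.00 tcp [ 0.4099 -0.3578  0.2642] x [ 0.164  0.986 -0.   ] y [ 0.002 -0.001 -1.   ] z [-0.986  0.164 -0.002] F [-0.6  0.9  0.2] g 0.002
q [-0.14  0.37  1.01  1.8  -0.34  1.15  2.39]
```

View pics/k1s.png

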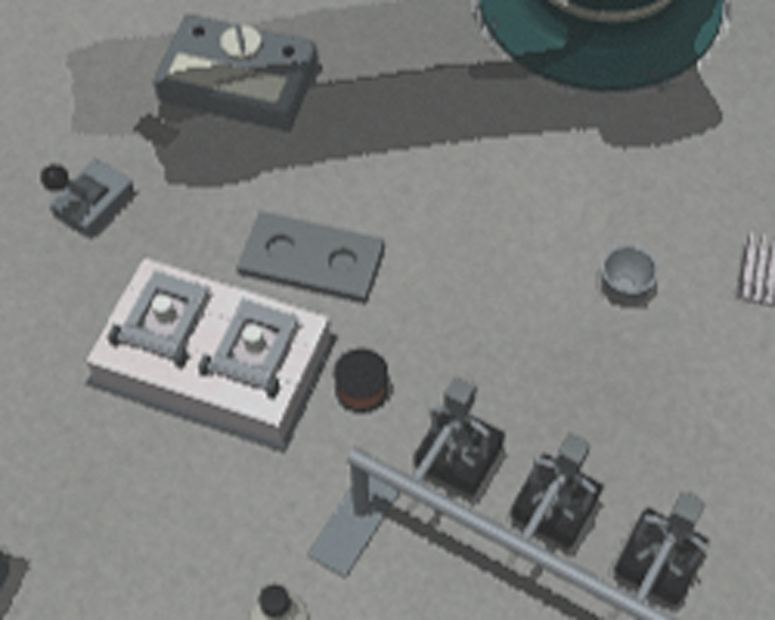

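View pics/k1.png

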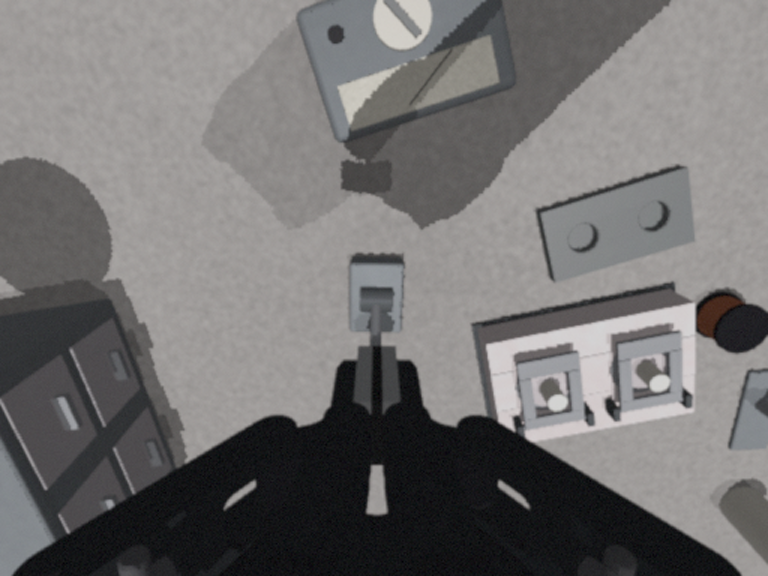

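View pics/k1z.png

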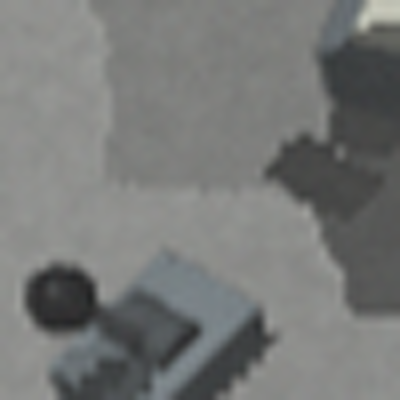

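View pics/k1t.png

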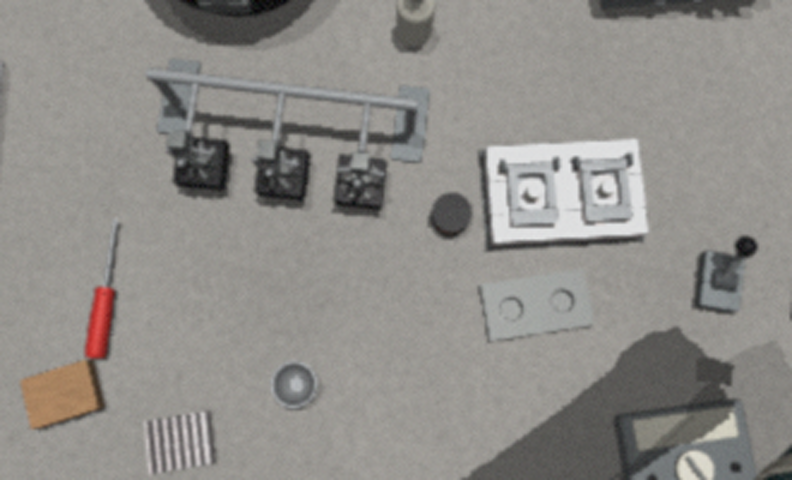

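```bash
python3 - <<'E'
from fanfit import *
print(back(cam("scene"),[(137.4,147.4)],.0834),back(cam("top"),[(390.4,202.5)],.0834))
t=cam("top")
print(back(t,[(np.array(p)/2.4+[80,100]) for p in [(360,160),(267,150),(176,138)]],.144))
print(env.hand_in())
E
```

```text
[[ 0.51189979 -0.37323468  0.0834    ]] [[ 0.50794924 -0.37638262  0.0834    ]]
[[0.59295536 0.07137759 0.144     ]
 [0.60365382 0.17382275 0.144     ]
 [0.61663357 0.2740604  0.144     ]]
the job is handed in; nothing more can be done
None
```

The rig is loaded and running, and I have handed the job in; the clock read about 52 s of the 210 s allowed.

- **Probes:** both are seated upright and concentric in the two wells.
- **Frames:** both retaining frames are shut. I pressed frame0 with a peak of about 60 N, and frame1 snapped shut by itself. The pressing was done with the fingertips.
- **Fans:** there were three. Each hangs straight on its own hook, and the grip blocks measured within about 4 mm of the estimated throat positions in the last top picture. One fan was knocked aside during the run; I measured it again before grasping it.
- **Switch:** thrown last, pushed with the fingertips to its end stop with about 44 N. The ball measured at x ≈ 0.51, where about 0.516 was expected. That is 4–8 mm short, a little over the 2 mm calibration figure. It had rested against the stop under that force, so I read it as fully on.

The last scene, top and wrist pictures showed both frames shut, all three fans hanging and the bystanders where they started. The arm is clear of everything.

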